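Row of reagent bottles under the wire shelf

TASK

Put the three square amber bottles in one neat row on the low board of the rack, under the wire shelf: the small one (it already stands askew on the board) next to the steel end block, the medium one in the middle and the tall one last. Stand them upright and square to the board, side by side with about half a centimetre (at most 1.5 cm) between neighbours and between the small one and the block, their backs likewise at most 1.5 cm from the rear rail. They are glass: set them down gently, knock none over, do not bump the rack hard, and leave the other things where they are.

Things in the scene. Friction and masses are not known exactly. Their poses are not given: they have to be found in the camera images.
- rack: Fixed bench rack, open at the front. Origin on the bench under its low white board, which spans x -60..+100 mm, y +-155 mm, top at z = 45 mm. Axes: x inward from the open front to the rear, y along the board, z up. Two posts at the rear corners (x = +92 mm) carry a wire shelf.
- rail (a point): Middle of the front face of the rack's steel rear rail, at rack x = +50 mm, y = 0, 30 mm above the board. The rail is a 10 mm bar along y; bottles stand in front of it.
- shelf_edge (a point): Middle of the lower front edge of the white see-through wire shelf, at rack x = +12 mm, z = 280 mm. The shelf runs from there to x = +96 mm, y +-154 mm. It is in the way of a gripper straight above a bottle that stands near the rail: come in from the front with the tool tilted about 40 degrees.
- end_block: Fixed bright steel block on the board, at one end of it (either): 90 mm along x, 14 mm thick along y, 55 mm high. Origin: centre of its underside, on the board at the rack's x = 0; axes as the rack's. The row starts here.
- slide_box: Fixed grey slide box with a white lid on the board, at the other end from the end block: 88 x 36 mm (x, y), 74 mm high. Origin: centre of its underside; axes as the rack's. Not part of the job.
- small_bottle: The smallest of three square amber glass bottles: 96 mm high, body 56 x 56 mm up to 52 mm, 44 mm square shoulder up to 64 mm, narrow neck, round black cap 32 mm in diameter from 70 to 96 mm (grip it there). 0.2 to 0.5 kg. Origin: centre of the underside; z up, x and y square to its faces (alike every quarter turn). Starts on the board near its middle, turned askew.
- medium_bottle: The middle of three square amber glass bottles: 112 mm high, body 56 x 56 mm up to 68 mm, 44 mm square shoulder up to 80 mm, narrow neck, round black cap 32 mm in diameter from 86 to 112 mm (grip it there). 0.2 to 0.5 kg. Origin: centre of the underside; z up, x and y square to its faces (alike every quarter turn). Starts on the bench to the right of the rack.
- tall_bottle: The tallest of three square amber glass bottles: 128 mm high, body 56 x 56 mm up to 84 mm, 44 mm square shoulder up to 96 mm, narrow neck, round black cap 32 mm in diameter from 102 to 128 mm (grip it there). 0.2 to 0.5 kg. Origin: centre of the underside; z up, x and y square to its faces (alike every quarter turn). Starts on the bench to the right of the rack.
- round_bottle: Bystander among the square bottles: round amber bottle, 60 mm in diameter, 115 mm high, black cap. Origin: centre of its underside.
- dishes: Bystander: stack of three white culture dishes, 90 mm in diameter, 47 mm high, in front of the rack at the left. Origin: centre of its underside.
- beaker: Bystander: clear glass beaker, 72 mm in diameter, 85 mm high, at the far right. Origin: centre of its underside.
- squat_jar: Bystander: squat white jar, 70 mm in diameter, 60 mm high, at the near right. Origin: centre of its underside.
Not all that is in view belongs to the job. What is shaped like the tall_bottle but red is not meant.

How it is judged:
By the outcome, as a careful person would: the job done as asked, in the order asked, and still so for the second after the job is handed in, with the robot touching nothing.
It also fails if it takes over 72 s, if anything falls off the work surface, if the arm or the gripper's body presses on something with over 40 N, if the wrist force passes 120 N, or if a joint passes its speed limit or range.

ROBOT

A 6-joint arm with a two-finger parallel gripper is mounted at the origin on the work surface. World frame = base frame: x ahead of the robot, y to its left, z up, the work surface at z = 0. Lengths are in m, angles in degrees, forces in N, time in s.
With the tool pointing down it reaches from about 0.3 to 1 m from the base axis. Payload 5.1 kg.
Tool frame: the origin (TCP) lies between the finger pads; the fingertips stand 22 mm ahead of it and the grasp point (between the pads) lies 3 mm ahead of it; z points along the fingers, y is the line along which they close (so a half turn about z gives the same grasp; the last joint's range is limited). The gripper opens to 95 mm and grips with 3 to 60 N. Pads are 20 mm wide; open, the fingers measure 119 mm over their backs; the gripper's body (75 mm by 180 mm) begins 59 mm behind the grasp point.
Start: joints at [62.475, 7.093, 94.555, -0, 78.352, -4.733], TCP at [0.252, 0.599, 0.237] pointing down, gripper open.
Joint ranges: [-149.61, 149.61], [-58.7, 133.49], [1.44, 155.28], [-77.14, 257.14], [18.33, 153.61], [-166.67, 166.67]. Speed limits (degrees/s): [147.25, 147.25, 180, 180, 180, 180].

INTERFACE

Orientations are given as a 3x3 rotation matrix whose columns are the frame's x, y, z axes.
In Python, from rig import robot gives the robot as it stands.
- The arm moves only by the tool move_arm, never from a script. Its argument "targets" is a list of rows, each an object with "xyz": the shift along the world's x, y, z as a fraction of full scale, a list of three; "angular": the turn, a rotation vector about the world's x, y, z as a fraction of full scale, a list of three; "fingers": the closure, from 0 (fully open) to 1 (shut). A call has 1 to 5 rows; each row shifts and turns the commanded pose from where the row before left it; what a row does not reach is not made up. Full scale, the value 1, is 4 cm for a shift and 0.12 rad for a turn. A row lasts 1/12 s, in which the tool goes at most 41.7 mm and 7.16 degrees, less where a joint would pass 70% of its speed; a pose out of reach is approached as far as the arm can. A call with a number of a shift or a turn outside -1 to 1 is refused whole. A call with a gripper value outside its range is refused whole. The fingers move at their own pace and stop on an object; "newtons" is the grip in N (left out, the last holds). Time passes only in rows, so rows that do not move let the fingers close. It gives the time, the measured TCP pose, the force, the opening and the grip force at its end, in the units of the state.
- robot.get_obs(): the state, without advancing time (a new reading comes with each control period).
- robot.camera(name): name is "scene" or "top" or "wrist"; returns a dict with "img" (480x640x3 uint8, blue, green, red), "K" (3x3 intrinsics, pixels), "D" ([k1, k2, p1, p2, k3] as OpenCV has them; the pictures are not rectified), "eye" and "attitude" of the camera in the world; the wrist camera has in their place "hand_eye" (4x4, takes a point from camera to tool coordinates, whose origin is the TCP and whose axes are the flange's). Camera axes: x right, y down, z forward; pixel columns grow to the right and rows downward; lengths in m; the calibration is good to about 2 mm. A picture is of the moment at which its call begins: read the wrist's pose just before it. There is no depth.
- robot.sign_off(): hands the job in; it is judged then, once.
The state is a dict: "t": time; "q": joint angles; "qvel": joint speeds; "effort": joint torques, N m; "ee_pos": TCP position; "tool_rot": TCP orientation; "ft_force": force on the tool from outside, world axes, zero at the start; "torque": the same for the moment, N m; "grip_width": opening from 0.0 (shut) to 1.0 (fully open); "grasp_force": force on a finger pad.
Only numpy, scipy, OpenCV 4.12 (cv2) and the standard library are available. Lean on these libraries where they do the work, as an engineer would, in place of code of your own. Each camera call takes 0.05 s, during which the arm holds its last target. There are 200 camera calls.

## Working session

There is one attempt and no reset: what is moved stays moved. The work goes in short steps, Python scripts to look and compute and a tool call to move; the robot and the scene stay as the last step left them, time stands still between calls to the robot, and variables do not carry over. Pictures are saved under pics/ and viewed, at most 10 in all, crops included, and the job is handed in when it is done.

Besides the shell and the picture viewer there is one more tool, called after "Call:" in YAML: its name, and indented under it one key for each argument. move_arm: Moves the arm, as the interface text tells. Shift numbers are shares of 4 cm and turn numbers shares of 0.12 rad, none past 1 either way. Its arguments: {"type":"object","properties":{"targets":{"type":"array"},"newtons":{"type":"number"}},"required":["targets"]}

```bash
ls; mkdir -p pics
cat > h.py <<'E'
import numpy as np, cv2, pickle
from rig import robot
def ray(c,px):
    u=cv2.undistortPoints(np.array([[px]],float),np.array(c['K']),np.array(c['D'])).ravel()
    d=np.array(c['attitude'])@np.array([u[0],u[1],1]); return np.array(c['eye']),d
def on(c,px,z):
    e,d=ray(c,px); return e+d*(z-e[2])/d[2]
def proj(c,P):
    R=np.array(c['attitude']);t=-R.T@np.array(c['eye'])
    return cv2.projectPoints(np.array(P,float).reshape(-1,3),cv2.Rodrigues(R.T)[0],t,np.array(c['K']),np.array(c['D']))[0].reshape(-1,2)
def shot(n,name):
    o=robot.get_obs(); c=robot.camera(n)
    if n=='wrist':
        H=np.array(c['hand_eye']);R=np.array(o['tool_rot'])
        c['attitude']=R@H[:3,:3]; c['eye']=np.array(o['ee_pos'])+R@H[:3,3]
    pickle.dump(c,open(name+'.pkl','wb')); cv2.imwrite('pics/'+name+'.png',c['img']); return c
def load(name): return pickle.load(open(name+'.pkl','rb'))
E
python3 - <<'E'
from h import *
for n in ['scene','top','wrist']:
    c=shot(n,n+'0'); print(n,np.round(c['eye'],3),np.round(c['attitude'],2).tolist(),np.round(c['K'],0).tolist())
o=robot.get_obs(); print(o)
E
```

```text
pics
scene [1.265 0.389 0.974] [[-0.49, 0.6, -0.63], [0.87, 0.33, -0.37], [-0.01, -0.73, -0.68]] [[552.0, 0.0, 317.0], [0.0, 552.0, 232.0], [0.0, 0.0, 1.0]]
top [ 0.281 -0.01   1.362] [[0.03, -0.98, 0.21], [-1.0, -0.03, 0.01], [-0.0, -0.21, -0.98]] [[508.0, 0.0, 323.0], [0.0, 508.0, 235.0], [0.0, 0.0, 1.0]]
wrist [0.182 0.63  0.384] [[0.39, 0.89, 0.25], [0.92, -0.37, -0.11], [-0.0, 0.27, -0.96]] [[399.0, 0.0, 323.0], [0.0, 399.0, 237.0], [0.0, 0.0, 1.0]]
{'t': 0.15, 'q': array([ 6.24758104e+01,  7.12590403e+00,  9.46151504e+01, -1.87653933e-03,
        7.83515823e+01, -4.73123800e+00]), 'qvel': array([-0.01233761, -0.12014316, -0.16663908,  0.03254517, -0.07258314,
       -0.02263802]), 'effort': array([ 4.14145416e-04, -4.18196869e+01, -3.60470510e+01,  7.75062642e-02,
        4.69121814e-02, -1.23166296e-04]), 'ee_pos': array([0.25161946, 0.59882631, 0.23566808]), 'tool_rot': array([[-9.21913351e-01,  3.87395478e-01, -7.18720861e-04],
       [ 3.87396131e-01,  9.21912219e-01, -1.44864074e-03],
       [ 1.01400672e-04, -1.61395092e-03, -9.99998692e-01]]), 'ft_force': array([ 0.75942903,  0.42023472, -0.09423619]), 'torque': array([-0.00529669,  0.00745484, -0.0524645 ]), 'grasp_force': 0.0, 'grip_width': 1.0034709388282756}
```

View pics/scene0.png

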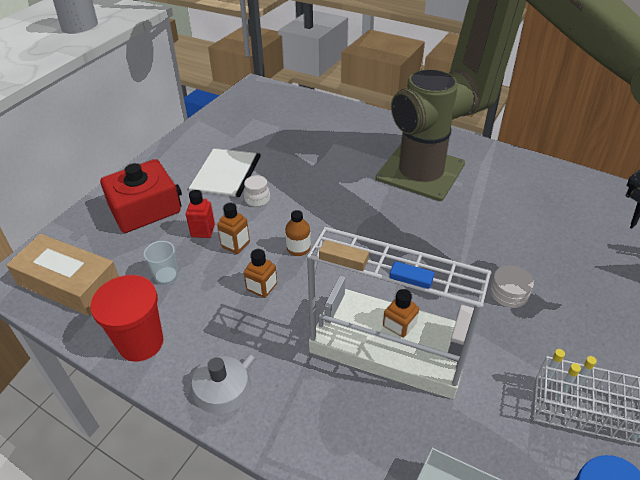

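View pics/top0.png

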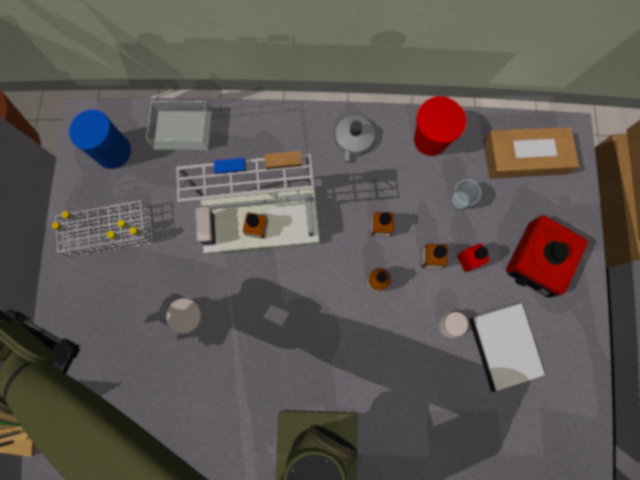

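The scene picture shows the rack with the small bottle at (402,315), a bright block with grey faces at the left end (335,295) of the rack in this view, and the white-lidded box at (462,325).

Candidates:
- Amber square (260,275), top view (382,222).
- Amber square (234,230), top view (436,255).
- Round amber (297,235), not wanted.
- Red (200,215), not wanted.

Next I measure heights across the two views.

Run:
```python
from h import *
s=load('scene0');t=load('top0')
def caps(c,boxes):
    out=[]
    for (x0,y0,x1,y1) in boxes:
        g=c['img'][y0:y1,x0:x1].max(2); m=(g<50).astype(np.uint8)
        n,l,st,ce=cv2.connectedComponentsWithStats(m); i=1+np.argmax(st[1:,4]); out.append(ce[i]+[x0,y0]); print(np.round(out[-1],1),st[i])
    return out
# order: small, A, B, round
a=caps(s,[(390,285,416,310),(248,245,270,268),(220,200,243,222),(286,207,306,222)])
b=caps(t,[(242,210,266,230),(375,210,395,228),(428,240,447,258),(374,270,390,285)])
for p,q in zip(a,b):
    e1,d1=ray(s,p);e2,d2=ray(t,q)
    k=np.linalg.lstsq(np.c_[d1,-d2],e2-e1,rcond=None)[0]
    P,Q=e1+d1*k[0],e2+d2*k[1]; print(np.round((P+Q)/2,4),np.linalg.norm(P-Q).round(4))
im=t['img'][150:300,150:350]; cv2.imwrite('pics/c1.png',cv2.resize(im,None,fx=4,fy=4,interpolation=cv2.INTER_CUBIC))
im=s['img'][180:400,180:500]; cv2.imwrite('pics/c2.png',cv2.resize(im,None,fx=2.5,fy=2.5,interpolation=cv2.INTER_CUBIC))
```

```text
[402.9 298.3] [  6   4  16  19 242]
[257.8 257.3] [  3   4  15  17 198]
[229.8 210.2] [  4   3  13  15 162]
[296.3 216.1] [  5   4  12  11 111]
[252.3 220. ] [  5   4  12  13 113]
[384.9 218.2] [  5   3  11  12 105]
[439.9 251.2] [  6   5  13  13 121]
[381.7 276.6] [ 3  2 10 10 84]
[0.5753 0.1782 0.1302] 0.001
[ 0.5975 -0.1567  0.1003] 0.0003
[ 0.5124 -0.2938  0.1164] 0.0002
[ 0.4457 -0.1488  0.1076] 0.0004
```

View pics/c1.png

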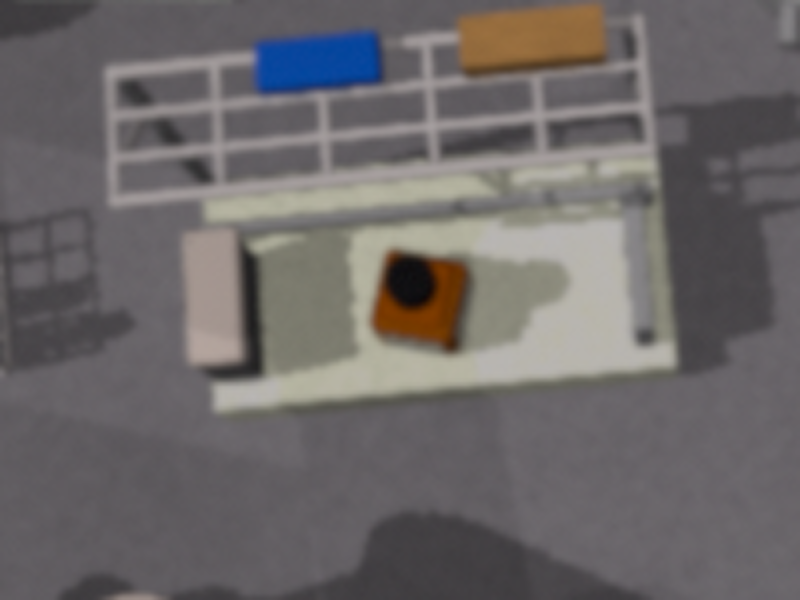

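View pics/c2.png

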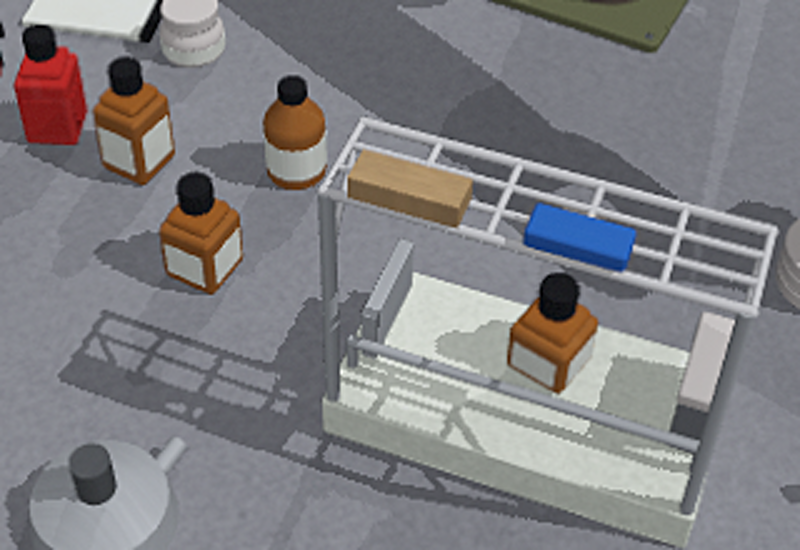

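The crop confirms the choice. The caps at scene (258,257) and (230,210) have heights of 0.100 and 0.116, so they are medium and tall, both amber and square. The round bottle is at (296,216) and the red one is excluded. I'm now estimating the rack from the corners in both crops.

Run:
```python
from h import *
s=load('scene0');t=load('top0')
T=lambda x,y:(150+(x-1.5)/4,150+(y-1.5)/4)
S=lambda x,y:(180+(x-.75)/2.5,180+(y-.75)/2.5)
def tri(p,q):
    e1,d1=ray(s,p);e2,d2=ray(t,q)
    k=np.linalg.lstsq(np.c_[d1,-d2],e2-e1,rcond=None)[0]
    P,Q=e1+d1*k[0],e2+d2*k[1]; return np.round((P+Q)/2,4),np.linalg.norm(P-Q).round(4)
print('front L/R z45',on(t,T(212,405),.045).round(4),on(t,T(677,365),.045).round(4))
print('front R scene',on(s,S(415,273),.045).round(4))
print('rearR,L scene',on(s,S(325,402),.045).round(4),on(s,S(690,515),.045).round(4))
print('shelf FR', tri(S(366,122),T(655,155)),'FL',tri(S(775,232),T(112,202)),'RL',tri(S(753,312),T(107,70)),'RR',tri(S(326,190),T(640,17)))
print('block fr top z100',on(t,T(645,338),.1).round(4),on(t,T(637,195),.1).round(4))
print('slidebox top z119',[on(t,T(*p),.119).round(4) for p in [(190,365),(245,360),(237,230),(182,234)]])
# bottle yaws
for n,c,boxes in(('t',t,[(236,205,275,245),(366,205,398,240),(416,236,452,272)]),):
  for (x0,y0,x1,y1) in boxes:
    h=cv2.cvtColor(c['img'][y0:y1,x0:x1],cv2.COLOR_BGR2HSV)
    m=((h[...,0]<18)&(h[...,1]>150)&(h[...,2]>60)).astype(np.uint8); print(cv2.minAreaRect(cv2.findNonZero(m)),m.sum())
```

```text
front L/R z45 [0.5073 0.3194 0.045 ] [0.544  0.0116 0.045 ]
front R scene [0.5419 0.0344 0.045 ]
rearR,L scene [0.7008 0.0346 0.045 ] [0.6583 0.3332 0.045 ]
shelf FR (array([0.6146, 0.0247, 0.2823]), np.float64(0.002)) FL (array([0.5788, 0.3249, 0.2851]), np.float64(0.0009)) RL (array([0.6556, 0.334 , 0.2874]), np.float64(0.0023)) RR (array([0.6936, 0.0363, 0.2874]), np.float64(0.0029))
block fr top z100 [0.5499 0.0316 0.1   ] [0.6441 0.0402 0.1   ]
slidebox top z119 [array([0.5197, 0.317 , 0.119 ]), array([0.524 , 0.2821, 0.119 ]), array([0.6083, 0.2939, 0.119 ]), array([0.6047, 0.3293, 0.119 ])]
((18.349712371826172, 19.476879119873047), (20.29963493347168, 20.75580596923828), 8.746162414550781) 263
((17.0, 18.5), (21.0, 20.0), 90.0) 273
((18.0, 19.0), (22.0, 24.0), 90.0) 302
```

Call:
move_arm:
  targets:
    - {"xyz": [0.5,-0.9,0],"angular": [0,0,0.36],"fingers": 0}
    - {"xyz": [0.5,-0.9,0],"angular": [0,0,0.36],"fingers": 0}
    - {"xyz": [0.5,-0.9,0],"angular": [0,0,0.36],"fingers": 0}
    - {"xyz": [0.5,-0.9,0],"angular": [0,0,0.36],"fingers": 0}
    - {"xyz": [0.5,-0.9,0],"angular": [0,0,0.36],"fingers": 0}

```text
t: 0.57
ee_pos: [0.3521, 0.4175, 0.2362]
tool_rot: [[-0.984, 0.178, -0.0], [0.178, 0.984, -0.0], [0.0, -0.0, -1.0]]
ft_force: [0.9, 0.1, -0.9]
grip_width: 0.995
grasp_force: 0.0
```

Call:
move_arm:
  targets:
    - {"xyz": [0.5,-0.9,0],"angular": [0,0,0.36],"fingers": 0}
    - {"xyz": [0.5,-0.9,0],"angular": [0,0,0.36],"fingers": 0}
    - {"xyz": [0.5,-0.9,0],"angular": [0,0,0.36],"fingers": 0}
    - {"xyz": [0.5,-0.9,0],"angular": [0,0,0.36],"fingers": 0}
    - {"xyz": [0.5,-0.9,0],"angular": [0,0,0.36],"fingers": 0}

```text
t: 0.98
ee_pos: [0.4522, 0.2373, 0.2365]
tool_rot: [[-0.999, -0.036, 0.0], [-0.036, 0.999, 0.0], [-0.0, 0.0, -1.0]]
ft_force: [0.9, 0.4, 0.0]
grip_width: 1.0
grasp_force: 0.0
```

Call:
move_arm:
  targets:
    - {"xyz": [0.4,-0.9,0],"angular": [0,0,0.36],"fingers": 0}
    - {"xyz": [0.3,-0.7,0],"angular": [0,0,0.34],"fingers": 0}
    - {"xyz": [0,0,0],"angular": [0,0,0],"fingers": 0}
    - {"xyz": [0,0,0],"angular": [0,0,0],"fingers": 0}

```text
t: 1.32
ee_pos: [0.4801, 0.174, 0.2363]
tool_rot: [[-0.993, -0.114, -0.001], [-0.114, 0.993, 0.0], [0.001, 0.0, -1.0]]
ft_force: [-0.6, 0.4, -0.3]
grip_width: 1.0
grasp_force: 0.0
```

Run:
```python
from h import *
o=robot.get_obs(); print(o['t'],o['ee_pos'],o['q'],np.round(o['tool_rot'],3).tolist())
shot('wrist','w1')
```

```text
1.3167 [0.48008916 0.17401374 0.23634527] [ 1.38850447e+01 -1.08443571e+01  1.12076448e+02  2.58732566e-02
  7.88025275e+01 -8.26732643e+01] [[-0.993, -0.114, -0.001], [-0.114, 0.993, 0.0], [0.001, 0.0, -1.0]]
```

View pics/w1.png

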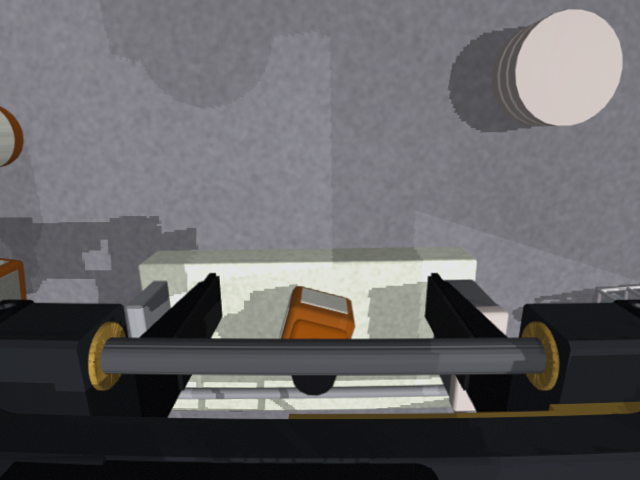

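The wrist view shows the board's front edge at v≈262 from u 141 to 475, the block at (150,300), the small bottle at (320,315) and the rail at v≈392. I'll enlarge it.

Run:
```python
from h import *
c=load('w1'); im=c['img'][235:415,120:500]
im=np.clip(im.astype(float)*1.15,0,255).astype(np.uint8)
cv2.imwrite('pics/w1c.png',cv2.resize(im,None,fx=2.1,fy=2.1,interpolation=cv2.INTER_CUBIC))
```

```text
(no output)
```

View pics/w1c.png

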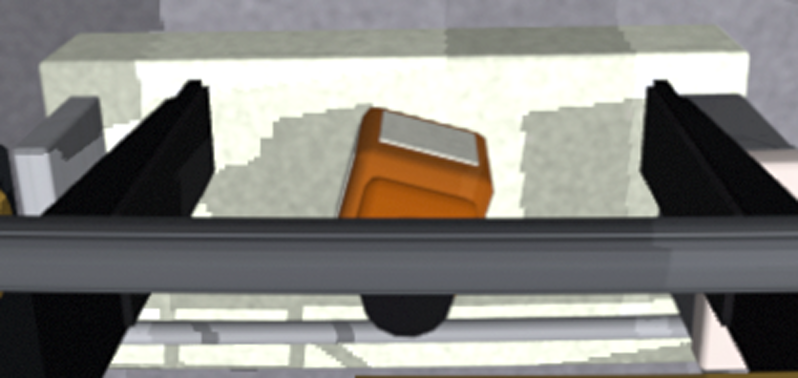

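Run:
```python
from h import *
c=load('w1'); C=lambda x,y:(120+(x-.55)/2.1,235+(y-.55)/2.1)
L=on(c,C(748,53),.045);R=on(c,C(42,62),.045); d=L-R
print('front L,R',L.round(4),R.round(4),'len',np.linalg.norm(d),'yaw',np.degrees(np.arctan2(-d[0],d[1])))
yaw=np.arctan2(-d[0],d[1]); M=np.array([[np.cos(yaw),-np.sin(yaw)],[np.sin(yaw),np.cos(yaw)]])
O=(L+R)[:2]/2+M@[.06,0]; print('origin',O)
rk=lambda P:(M.T@(P[:2]-O)*1000).round(1)
print('block bottom front',[rk(on(c,C(*p),.045)) for p in[(62,98),(100,97)]],'top front',[rk(on(c,C(*p),.1)) for p in[(17,151),(50,151)]])
print('rail upper edge',[(z,rk(on(c,C(300,321),z))) for z in(.07,.075,.08)])
b=[(362,106),(372,105),(488,138),(494,190)]
print('bottle body top? corners z97',[rk(on(c,C(*p),.097)) for p in[(345,180),(375,108),(487,138),(494,190)]],'z45',[rk(on(c,C(*p),.045)) for p in[(375,106),(487,136)]])
print('label line z',[rk(on(c,C(*p),.085)) for p in[(380,143),(476,165)]],[rk(on(c,C(*p),.055)) for p in[(383,111),(480,139)]])
print('cap small top view',rk(np.array([.5753,.1782])))
for n in ('top0','scene0'): 
  k=load(n); print([rk(on(k,p,.128)) for p in ([(252.3,220.0)] if n=='top0' else [(402.9,298.3)])])
```

```text
front L,R [0.5045 0.3179 0.045 ] [0.5434 0.0152 0.045 ] len 0.30514130584094745 yaw 7.309582455410122
origin [0.58346622 0.1741592 ]
block bottom front [array([ -43.2, -146. ]), array([ -43.5, -129. ])] top front [array([ -43.9, -140. ]), array([ -43.9, -127.4])]
rail upper edge [(0.07, array([ 53.1, -43.1])), (0.075, array([ 49.4, -42.2])), (0.08, array([ 45.7, -41.3]))]
bottle body top? corners z97 [array([-29.4, -17.3]), array([-58.7,  -5. ]), array([-46. ,  36.4]), array([-24.4,  39.2])] z45 [array([-38. ,  -8.7]), array([-23.1,  40.2])]
label line z [array([-39. ,  -4.4]), array([-29.,  33.])] [array([-39.8,  -4.7]), array([-26.3,  36.5])]
cap small top view [-7.6  5. ]
[array([-7.2,  5.7])]
[array([-9.2,  4.2])]
```

```bash
cat >> h.py <<'E'
from scipy.spatial.transform import Rotation as Rn
O=np.array([.584,.1735]); YAW=7.0
def rot(yaw,tilt=40):
    return (Rn.from_euler('z',yaw,degrees=True)*Rn.from_euler('y',-tilt,degrees=True)*Rn.from_matrix(np.array([[-1,0,0],[0,1,0],[0,0,-1.]]))).as_matrix()
def W(x,y): return O+Rn.from_euler('z',YAW,degrees=True).as_matrix()[:2,:2]@[x,y]
def rk(P): return Rn.from_euler('z',YAW,degrees=True).as_matrix()[:2,:2].T@(np.array(P)[:2]-O)*1000
def goal(g,yaw,back=0,tilt=40,o=None):
    "units to bring grasp point to g (world), tool yaw/tilt, 'back' m short along tool z"
    o=o or robot.get_obs(); R=rot(yaw,tilt); P=np.array(g)-R[:,2]*(.003+back)
    print('t',round(o['t'],2),'TCP goal',P.round(4),'shift',((P-o['ee_pos'])/.04).round(2),'turn',(Rn.from_matrix(R@np.array(o['tool_rot']).T).as_rotvec()/.12).round(2))
E
python3 - <<'E'
from h import *
g=np.r_[W(-.0075,.0052),.133]; print(g,rot(-9.5)[:,2]*[1,1,1])
goal(g,-9.5,.08)
E
```

```text
[0.57592218 0.17774722 0.133     ] [ 0.63397216 -0.10609056 -0.76604444]
t 1.37 TCP goal [0.5233 0.1866 0.1966] shift [ 1.09  0.29 -0.99] turn [-0.15 -5.84 -2.26]
```

Call:
move_arm:
  targets:
    - {"xyz": [0.155,0.042,-0.142],"angular": [-0.02,-0.834,-0.323],"fingers": 0.2}
    - {"xyz": [0.155,0.042,-0.142],"angular": [-0.02,-0.834,-0.323],"fingers": 0.2}
    - {"xyz": [0.155,0.042,-0.142],"angular": [-0.02,-0.834,-0.323],"fingers": 0.2}
    - {"xyz": [0.155,0.042,-0.142],"angular": [-0.02,-0.834,-0.323],"fingers": 0.2}
    - {"xyz": [0.155,0.042,-0.142],"angular": [-0.02,-0.834,-0.323],"fingers": 0.2}
  newtons: 15

```text
t: 1.78
ee_pos: [0.5105, 0.1855, 0.2088]
tool_rot: [[-0.873, 0.084, 0.481], [0.065, 0.996, -0.057], [-0.484, -0.018, -0.875]]
ft_force: [-0.5, -0.7, -0.5]
grip_width: 0.807
grasp_force: 0.0
```

Call:
move_arm:
  targets:
    - {"xyz": [0.155,0.042,-0.142],"angular": [-0.02,-0.834,-0.323],"fingers": 0.2}
    - {"xyz": [0.155,0.042,-0.142],"angular": [-0.02,-0.834,-0.323],"fingers": 0.2}
    - {"xyz": [0,0,0],"angular": [0,0,0],"fingers": 0.2}
    - {"xyz": [0,0,0],"angular": [0,0,0],"fingers": 0.2}

```text
t: 2.12
ee_pos: [0.521, 0.1881, 0.1956]
tool_rot: [[-0.764, 0.158, 0.626], [0.12, 0.987, -0.103], [-0.635, -0.004, -0.773]]
ft_force: [1.0, -0.3, -0.6]
grip_width: 0.799
grasp_force: 0.0
```

Run:
```python
from h import *
o=robot.get_obs(); print(o['q'].round(1),o['grip_width'])
c=shot('wrist','w2')
g=np.r_[W(-.0075,.0052),.133]; goal(g,-9.5,.0)
P=[np.r_[W(-.0075,.0052),.045+h] for h in(.07,.083,.096)]; print(proj(c,P).round(0))
cv2.imwrite('pics/w2c.png',c['img'][200:480])
```

```text
[ 24.1 -20.  129.4 -32.3  40.9 -37.7] 0.7990288150484116
t 2.17 TCP goal [0.574  0.1781 0.1353] shift [ 1.29 -0.25 -1.55] turn [ 0.01 -0.07 -0.05]
[[319. 236.]
 [318. 253.]
 [318. 271.]]
```

View pics/w2c.png

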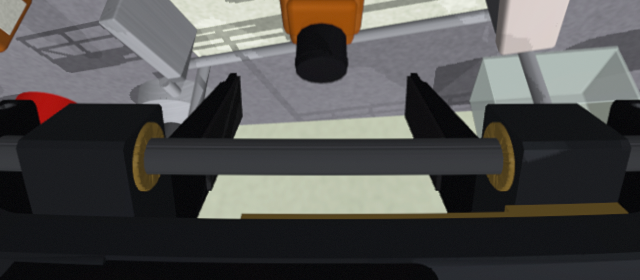

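The cap sits at (320,255), against a predicted (318,253). Advance and grip.

Call:
move_arm:
  targets:
    - {"xyz": [0.32,-0.06,-0.39],"angular": [0,-0.02,-0.01],"fingers": 0.2}
    - {"xyz": [0.32,-0.06,-0.39],"angular": [0,-0.02,-0.01],"fingers": 0.2}
    - {"xyz": [0.32,-0.06,-0.39],"angular": [0,-0.02,-0.01],"fingers": 0.2}
    - {"xyz": [0.32,-0.07,-0.36],"angular": [0,-0.01,-0.01],"fingers": 0.2}
    - {"xyz": [0,0,0],"angular": [0,0,0],"fingers": 0.2}

```text
t: 2.58
ee_pos: [0.5751, 0.1757, 0.1343]
tool_rot: [[-0.756, 0.169, 0.632], [0.128, 0.986, -0.11], [-0.641, -0.003, -0.767]]
ft_force: [0.3, 0.2, -0.3]
grip_width: 0.799
grasp_force: 0.0
```

Call:
move_arm:
  targets:
    - {"xyz": [0,0,0],"angular": [0,0,0],"fingers": 0.6}
    - {"xyz": [0,0,0],"angular": [0,0,0],"fingers": 0.7}
    - {"xyz": [0,0,0],"angular": [0,0,0],"fingers": 0.75}
    - {"xyz": [0,0,0],"angular": [0,0,0],"fingers": 0.8}
    - {"xyz": [0,0,0],"angular": [0,0,0],"fingers": 0.8}

```text
t: 3.0
ee_pos: [0.5742, 0.177, 0.1373]
tool_rot: [[-0.753, 0.167, 0.636], [0.127, 0.986, -0.107], [-0.646, 0.0, -0.764]]
ft_force: [0.2, -0.1, -0.1]
grip_width: 0.506
grasp_force: 0.0
```

Run:
```python
from h import *
o=robot.get_obs(); print(o['grip_width'],o['grasp_force'],o['ft_force'],o['torque'],o['ee_pos'])
g=np.r_[W(-.0075,.0052),.133]; goal(g,-9.5,.0)
```

```text
0.5061843258413542 0.0 [ 0.21805997 -0.13072862 -0.10965922] [ 0.07054496  0.37994066 -0.00589741] [0.57422617 0.1770114  0.13730123]
t 3.0 TCP goal [0.574  0.1781 0.1353] shift [-0.01  0.03 -0.05] turn [0.   0.03 0.01]
```

Call:
move_arm:
  targets:
    - {"xyz": [0,0.02,-0.04],"angular": [0,0,0],"fingers": 0.8}
    - {"xyz": [0,0,0],"angular": [0,0,0],"fingers": 0.85}
    - {"xyz": [0,0,0],"angular": [0,0,0],"fingers": 0.9}
    - {"xyz": [0,0,0],"angular": [0,0,0],"fingers": 0.9}
    - {"xyz": [0,0,0],"angular": [0,0,0],"fingers": 0.9}

```text
t: 3.42
ee_pos: [0.574, 0.1776, 0.1345]
tool_rot: [[-0.754, 0.167, 0.635], [0.127, 0.986, -0.108], [-0.644, -0.0, -0.765]]
ft_force: [-0.4, 0.7, 0.9]
grip_width: 0.334
grasp_force: 15.0
```

Run:
```python
from h import *
o=robot.get_obs(); print(o['grip_width'],o['grasp_force'],o['ft_force'],o['torque'],o['ee_pos'])
# place: lift 12 mm, turn to YAW, shift
g=np.r_[W(.015,-.0955),.133+.012]; goal(g,YAW)
```

```text
0.33354308774546626 14.994554668664932 [-0.37919838  0.66634076  0.90659695] [0.17099036 0.4389881  0.09638737] [0.57403758 0.17757573 0.13447378]
t 3.42 TCP goal [0.6086 0.0803 0.1473] shift [ 0.86 -2.43  0.32] turn [0.   0.02 2.42]
```

Call:
move_arm:
  targets:
    - {"xyz": [0,0,0.08],"angular": [0,0,0],"fingers": 0.9}
    - {"xyz": [0,0,0.12],"angular": [0,0,0],"fingers": 0.9}
    - {"xyz": [0,0,0.12],"angular": [0,0,0],"fingers": 0.9}
    - {"xyz": [0.06,-0.15,0],"angular": [0,0,0.2],"fingers": 0.9}
    - {"xyz": [0.1,-0.28,0],"angular": [0,0,0.3],"fingers": 0.9}
  newtons: 25

```text
t: 3.83
ee_pos: [0.5807, 0.1613, 0.1481]
tool_rot: [[-0.76, 0.104, 0.642], [0.079, 0.995, -0.068], [-0.645, -0.0, -0.764]]
ft_force: [-0.1, 0.5, -2.5]
grip_width: 0.328
grasp_force: 25.0
```

Call:
move_arm:
  targets:
    - {"xyz": [0.1,-0.3,0],"angular": [0,0,0.32],"fingers": 0.9}
    - {"xyz": [0.1,-0.3,0],"angular": [0,0,0.32],"fingers": 0.9}
    - {"xyz": [0.1,-0.3,0],"angular": [0,0,0.32],"fingers": 0.9}
    - {"xyz": [0.1,-0.3,0],"angular": [0,0,0.32],"fingers": 0.9}
    - {"xyz": [0.1,-0.3,0],"angular": [0,0,0.3],"fingers": 0.9}

```text
t: 4.25
ee_pos: [0.6004, 0.0996, 0.1475]
tool_rot: [[-0.762, -0.084, 0.642], [-0.065, 0.996, 0.053], [-0.644, -0.001, -0.765]]
ft_force: [0.4, 0.0, -2.5]
grip_width: 0.334
grasp_force: 25.0
```

Call:
move_arm:
  targets:
    - {"xyz": [0.08,-0.18,0],"angular": [0,0,0.22],"fingers": 0.9}
    - {"xyz": [0.05,-0.1,0],"angular": [0,0,0.12],"fingers": 0.9}
    - {"xyz": [0,0,0],"angular": [0,0,0],"fingers": 0.9}
    - {"xyz": [0,0,0],"angular": [0,0,0],"fingers": 0.9}

```text
t: 4.58
ee_pos: [0.6056, 0.0886, 0.1473]
tool_rot: [[-0.759, -0.121, 0.639], [-0.093, 0.993, 0.077], [-0.644, -0.001, -0.765]]
ft_force: [0.8, 0.6, -1.3]
grip_width: 0.328
grasp_force: 25.0
```

Run:
```python
from h import *
o=robot.get_obs(); print(o['grip_width'],o['grasp_force'],o['ft_force'],o['torque'])
g=np.r_[W(.015,-.0955),.133+.012]; goal(g,YAW)
c=shot('wrist','w3'); s=shot('scene','s3')
a=cv2.resize(s['img'][260:390,300:480],None,fx=3.3,fy=3.3,interpolation=cv2.INTER_CUBIC)
cv2.imwrite('pics/s3c.png',a)
```

```text
0.3276281751470778 24.992550909519196 [ 0.76766371  0.59113483 -1.25890431] [-0.01077964  0.62813903  0.05699488]
t 4.58 TCP goal [0.6086 0.0803 0.1473] shift [ 0.08 -0.21  0.  ] turn [0.   0.01 0.01]
```

View pics/s3c.png

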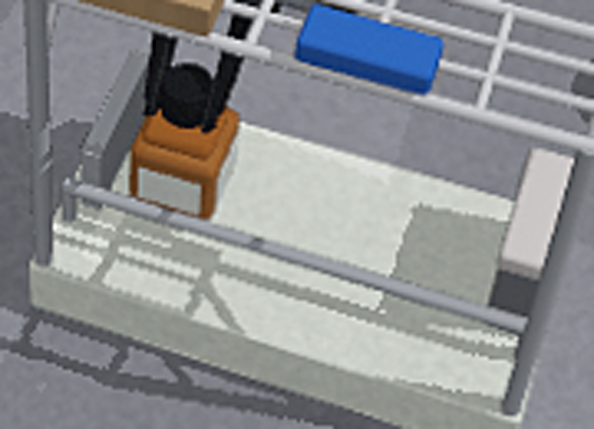

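The crop shows the small bottle held upright beside the block, its body at (185,165) and square to it, with the rail in front in this view.

Run:
```python
from h import *
s=load('s3');w=load('w1'); C=lambda x,y:(300+(x-1.15)/3.3,260+(y-1.15)/3.3)
print('block rear top corners',[rk(on(s,C(*p),.1)).round(1) for p in[(85,153),(103,157)]],'block front inner top',rk(on(s,C(145,60),.1)).round(1))
print('body top rear corners z109',[rk(on(s,C(*p),.109)).round(1) for p in[(133,158),(212,180),(239,118)]])
print('slide box top rear',[rk(on(s,C(*p),.119)).round(1) for p in[(503,262),(540,275)]])
c=s['img'][260:390,300:480]; g=(c.max(2)<45).astype(np.uint8); g[:15]=0; n,l,st,ce=cv2.connectedComponentsWithStats(g); print(st[:6])
o=robot.get_obs();print('grasp pt rk',rk(np.array(o['ee_pos'])+.003*np.array(o['tool_rot'])[:,2]))
```

```text
block rear top corners [array([  44.5, -139.4]), array([  43.3, -128. ])] block front inner top [ -41.  -132.4]
body top rear corners z109 [array([  44.1, -108.2]), array([ 42.2, -58.1]), array([ -9.8, -58.7])]
slide box top rear [array([ 44.9, 118.7]), array([ 46.1, 140.6])]
[[    0     0   180   130 22935]
 [   44    15    29    25   465]]
grasp pt rk [ 12.95427228 -86.13976247]
```

Call:
move_arm:
  targets:
    - {"xyz": [0.01,-0.08,0],"angular": [0,0,0],"fingers": 0.9}
    - {"xyz": [0.02,-0.16,0],"angular": [0,0,0],"fingers": 0.9}
    - {"xyz": [0,0,-0.12],"angular": [0,0,0],"fingers": 0.9}
    - {"xyz": [0,0,-0.1],"angular": [0,0,0],"fingers": 0.9}
    - {"xyz": [0,0,-0.04],"angular": [0,0,0],"fingers": 0.9}

```text
t: 5.1
ee_pos: [0.6062, 0.0797, 0.1354]
tool_rot: [[-0.76, -0.122, 0.638], [-0.094, 0.992, 0.078], [-0.643, -0.0, -0.766]]
ft_force: [0.4, -0.0, -2.6]
grip_width: 0.333
grasp_force: 25.0
```

Call:
move_arm:
  targets:
    - {"xyz": [0,0,-0.025],"angular": [0,0,0],"fingers": 0.9}
    - {"xyz": [0,0,-0.02],"angular": [0,0,0],"fingers": 0.9}
    - {"xyz": [0,0,0],"angular": [0,0,0],"fingers": 0.9}

```text
t: 5.35
ee_pos: [0.6068, 0.0796, 0.1348]
tool_rot: [[-0.759, -0.122, 0.639], [-0.094, 0.992, 0.078], [-0.644, -0.001, -0.765]]
ft_force: [0.7, 0.2, -3.1]
grip_width: 0.333
grasp_force: 25.0
```

Call:
move_arm:
  targets:
    - {"xyz": [0,0,-0.025],"angular": [0,0,0],"fingers": 0.9}
    - {"xyz": [0,0,0],"angular": [0,0,0],"fingers": 0.9}

```text
t: 5.52
ee_pos: [0.6072, 0.0796, 0.1345]
tool_rot: [[-0.758, -0.122, 0.64], [-0.094, 0.993, 0.078], [-0.645, -0.001, -0.764]]
ft_force: [-0.2, 0.1, -0.6]
grip_width: 0.333
grasp_force: 25.0
```

Call:
move_arm:
  targets:
    - {"xyz": [0,0,-0.025],"angular": [0,0,0],"fingers": 0.9}
    - {"xyz": [0,0,0],"angular": [0,0,0],"fingers": 0.9}

```text
t: 5.68
ee_pos: [0.6078, 0.0796, 0.1344]
tool_rot: [[-0.757, -0.122, 0.642], [-0.094, 0.993, 0.078], [-0.646, -0.001, -0.763]]
ft_force: [-0.4, 1.3, 2.1]
grip_width: 0.329
grasp_force: 25.0
```

Call:
move_arm:
  targets:
    - {"xyz": [0,0,0],"angular": [0,0,0],"fingers": 0.6}
    - {"xyz": [0,0,0],"angular": [0,0,0],"fingers": 0.5}
    - {"xyz": [0,0,0],"angular": [0,0,0],"fingers": 0.45}
    - {"xyz": [0,0,0],"angular": [0,0,0],"fingers": 0.45}
    - {"xyz": [0,0,0],"angular": [0,0,0],"fingers": 0.45}

```text
t: 6.1
ee_pos: [0.6068, 0.0794, 0.1329]
tool_rot: [[-0.759, -0.122, 0.639], [-0.094, 0.993, 0.078], [-0.644, -0.001, -0.765]]
ft_force: [-0.4, 0.4, 0.0]
grip_width: 0.543
grasp_force: 0.0
```

Call:
move_arm:
  targets:
    - {"xyz": [-0.2,-0.02,0.25],"angular": [0,0,0],"fingers": 0.45}
    - {"xyz": [-0.5,-0.06,0.6],"angular": [0,0,0],"fingers": 0.3}
    - {"xyz": [-0.6,-0.07,0.7],"angular": [0,0,0],"fingers": 0.2}
    - {"xyz": [-0.6,-0.5,0.7],"angular": [0,0,0],"fingers": 0.2}
    - {"xyz": [-0.5,-0.7,0.5],"angular": [0,0,0],"fingers": 0.2}

```text
t: 6.52
ee_pos: [0.5102, 0.0269, 0.2454]
tool_rot: [[-0.757, -0.127, 0.641], [-0.098, 0.992, 0.081], [-0.646, -0.001, -0.763]]
ft_force: [0.1, -1.8, 0.2]
grip_width: 0.77
grasp_force: 0.0
```

Run:
```python
from h import *
t=load('top0');s=load('scene0');c=shot('wrist','w4')
print(rk(on(c,(0,0),.1))) 
for n,h,z,a,b in(('med',.099,.1,(384.9,218.2),(257.8,257.3)),('tall',.115,.1164,(439.9,251.2),(229.8,210.2))):
    print(n,on(t,b if 0 else a,h).round(4),on(s,b,h).round(4))
# amber body / label yaw in scene crop
im=s['img'][195:300,210:285]; cv2.imwrite('pics/b.png',cv2.resize(im,None,fx=5.5,fy=5.5,interpolation=cv2.INTER_CUBIC))
goal(np.r_[.5975,-.1567,.104],5,.08)
```

```text
[-151.50836313 -301.08815925]
med [ 0.5977 -0.1567  0.099 ] [ 0.5964 -0.1577  0.099 ]
tall [ 0.5128 -0.2941  0.115 ] [ 0.5111 -0.2949  0.115 ]
t 6.57 TCP goal [ 0.5444 -0.1613  0.1676] shift [ 0.85 -4.58 -2.09] turn [ 0.04  0.12 -0.28]
```

View pics/b.png

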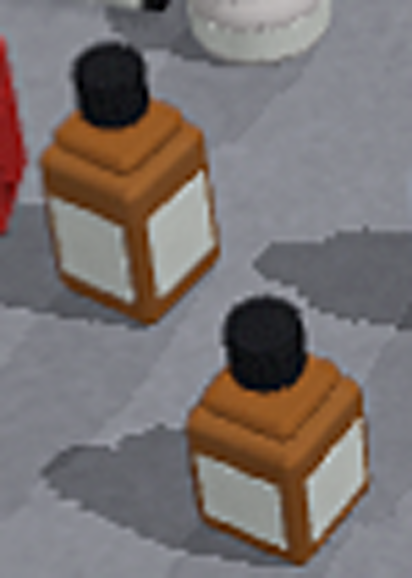

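The crop shows the tall bottle (upper left, base corner (150,325)) and the medium one (base corner (300,563)). I'll get their yaw from the base corners and label edges.

Run:
```python
from h import *
s=load('scene0'); C=lambda x,y:(210+(x-2.2)/5.5,195+(y-2.2)/5.5)
def ang(a,b,z):
    d=on(s,C(*b),z)-on(s,C(*a),z); A=np.degrees(np.arctan2(d[1],d[0])); return round((A+45)%90-45,1),round(np.linalg.norm(d)*1000,1)
# base edges (z 0) and body-top edges
print('tall base',ang((64,289),(150,325),0),ang((150,325),(219,254),0),'bodytop',ang((42,162),(137,204),.084),ang((137,204),(203,128),.084))
print('med base',ang((205,524),(300,563),0),ang((300,563),(368,490),0),'bodytop',ang((190,435),(294,474),.068),ang((294,474),(362,383),.068))
# labels: lower edges near z .008? direction only
print('tall label low',ang((62,270),(130,304),.01),ang((150,298),(214,237),.01)); print('med label low',ang((204,512),(283,549),.01),ang((308,538),(362,478),.01))
```

```text
tall base (np.float64(0.4), np.float64(48.4)) (np.float64(-1.2), np.float64(53.3)) bodytop (np.float64(-1.9), np.float64(52.8)) (np.float64(3.4), np.float64(54.3))
med base (np.float64(2.1), np.float64(47.2)) (np.float64(-3.5), np.float64(48.2)) bodytop (np.float64(3.5), np.float64(48.8)) (np.float64(3.4), np.float64(55.5))
tall label low (np.float64(-3.8), np.float64(40.5)) (np.float64(-3.2), np.float64(47.0))
med label low (np.float64(-1.0), np.float64(40.5)) (np.float64(-2.4), np.float64(39.2))
```

Run:
```python
from h import *
goal(np.r_[.597,-.157,.104],1,.11)
```

```text
t 6.57 TCP goal [ 0.5244 -0.1583  0.1906] shift [ 0.35 -4.5  -1.52] turn [ 0.05  0.12 -0.86]
```

Call:
move_arm:
  targets:
    - {"xyz": [0.08,-0.7,0],"angular": [0.01,0.02,-0.15],"fingers": 0.2}
    - {"xyz": [0.08,-0.95,-0.3],"angular": [0.01,0.02,-0.2],"fingers": 0.2}
    - {"xyz": [0.08,-0.95,-0.4],"angular": [0.01,0.02,-0.2],"fingers": 0.2}
    - {"xyz": [0.08,-0.95,-0.4],"angular": [0.01,0.03,-0.2],"fingers": 0.2}
    - {"xyz": [0.03,-0.7,-0.4],"angular": [0.01,0.03,-0.1],"fingers": 0.2}

```text
t: 6.98
ee_pos: [0.525, -0.1474, 0.1829]
tool_rot: [[-0.773, -0.017, 0.635], [-0.01, 1.0, 0.015], [-0.635, 0.005, -0.773]]
ft_force: [-0.5, 0.4, -0.6]
grip_width: 0.8
grasp_force: 0.0
```

Call:
move_arm:
  targets:
    - {"xyz": [0,0,0],"angular": [0,0,0],"fingers": 0.2}
    - {"xyz": [0,0,0],"angular": [0,0,0],"fingers": 0.2}

```text
t: 7.15
ee_pos: [0.5242, -0.1457, 0.181]
tool_rot: [[-0.775, -0.017, 0.631], [-0.008, 1.0, 0.017], [-0.631, 0.008, -0.775]]
ft_force: [0.7, 0.4, -0.8]
grip_width: 0.803
grasp_force: 0.0
```

Run:
```python
from h import *
goal(np.r_[.597,-.157,.104],1,.11)
c=shot('wrist','w5')
print(proj(c,[[.597,-.157,z] for z in(.086,.099,.112)]).round(0))
P=[[.597+a*.028,-.157+b*.028,z] for z in(0,.068) for a,b in((-1,-1),(-1,1))]; print(proj(c,P).round(0))
cv2.imwrite('pics/w5c.png',cv2.resize(c['img'][:320,140:500],None,fx=1.8,fy=1.8,interpolation=cv2.INTER_CUBIC))
```

```text
t 7.15 TCP goal [ 0.5244 -0.1583  0.1906] shift [ 0.   -0.32  0.24] turn [-0.07 -0.12  0.  ]
[[302. 234.]
 [301. 249.]
 [301. 266.]]
[[266. 121.]
 [340. 121.]
 [259. 187.]
 [343. 187.]]
```

View pics/w5c.png

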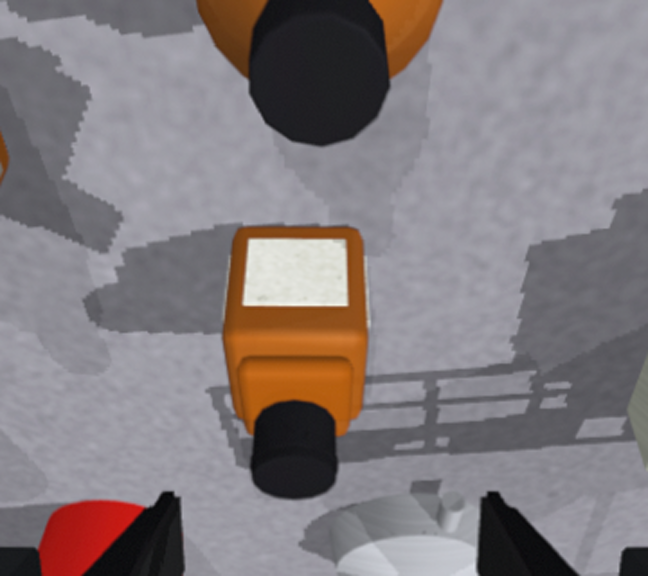

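The medium bottle's cap is at image (304,249), against a predicted (301,249). Its front face is nearly square to the view.

Run:
```python
from h import *
c=load('w5'); C=lambda x,y:(140+(x-.4)/1.8,(y-.4)/1.8)
for a,b,z in(((246,228),(354,228),0),((248,238),(347,239),.008),((243,305),(348,306.5),.055),((226,332),(368,333),.068),((246,360),(350,358),.080)):
    d=on(c,C(*b),z)-on(c,C(*a),z); print(z,np.degrees(np.arctan2(-d[0],d[1])).round(1),on(c,C(*a),z).round(3),on(c,C(*b),z).round(3))
print('cap',on(c,(304,249),.099))
goal(np.r_[.597,-.1555,.104],0.5)
```

```text
0 0.5 [ 0.575 -0.178  0.   ] [ 0.574 -0.131  0.   ]
0.008 -0.3 [ 0.573 -0.176  0.008] [ 0.574 -0.134  0.008]
0.055 -0.7 [ 0.566 -0.175  0.055] [ 0.566 -0.135  0.055]
0.068 -0.2 [ 0.567 -0.18   0.068] [ 0.567 -0.128  0.068]
0.08 2.0 [ 0.568 -0.172  0.08 ] [ 0.567 -0.135  0.08 ]
cap [ 0.59683481 -0.15502732  0.099     ]
t 7.2 TCP goal [ 0.5951 -0.1555  0.1063] shift [ 1.76 -0.27 -1.9 ] turn [-0.06 -0.11 -0.09]
```

Call:
move_arm:
  targets:
    - {"xyz": [0.25,-0.12,-0.1],"angular": [-0.02,-0.04,-0.06],"fingers": 0.2}
    - {"xyz": [0.38,-0.12,-0.43],"angular": [-0.02,-0.04,-0.06],"fingers": 0.25}
    - {"xyz": [0.38,-0.01,-0.46],"angular": [-0.02,-0.03,-0.05],"fingers": 0.3}
    - {"xyz": [0.38,0,-0.46],"angular": [0,0,0],"fingers": 0.35}
    - {"xyz": [0.37,0,-0.45],"angular": [0,0,0],"fingers": 0.4}

```text
t: 7.62
ee_pos: [0.597, -0.153, 0.1077]
tool_rot: [[-0.764, -0.002, 0.646], [-0.003, 1.0, -0.0], [-0.646, -0.002, -0.764]]
ft_force: [0.4, -0.4, -0.4]
grip_width: 0.632
grasp_force: 0.0
```

Call:
move_arm:
  targets:
    - {"xyz": [0,0,0],"angular": [0,0,0],"fingers": 0.5}
    - {"xyz": [0,0,0],"angular": [0,0,0],"fingers": 0.55}

```text
t: 7.78
ee_pos: [0.5956, -0.1527, 0.1064]
tool_rot: [[-0.766, -0.003, 0.643], [-0.002, 1.0, 0.002], [-0.643, -0.0, -0.766]]
ft_force: [0.2, -0.1, -0.2]
grip_width: 0.517
grasp_force: 0.0
```

Run:
```python
from h import *
goal(np.r_[.597,-.155,.104],0)
o=robot.get_obs(); print(o['grip_width'],o['ft_force'])
```

```text
t 7.78 TCP goal [ 0.5951 -0.155   0.1063] shift [-0.01 -0.06 -0.  ] turn [ 0.   -0.   -0.02]
0.5167191717753424 [ 0.22760952 -0.08281454 -0.22838916]
```

Call:
move_arm:
  targets:
    - {"xyz": [0,-0.03,0],"angular": [0,0,0],"fingers": 0.7}
    - {"xyz": [0,-0.02,0],"angular": [0,0,0],"fingers": 0.8}
    - {"xyz": [0,0,0],"angular": [0,0,0],"fingers": 0.9}
    - {"xyz": [0,0,0],"angular": [0,0,0],"fingers": 0.9}
    - {"xyz": [0,0,0],"angular": [0,0,0],"fingers": 0.9}

```text
t: 8.2
ee_pos: [0.5962, -0.1571, 0.1091]
tool_rot: [[-0.763, 0.001, 0.646], [-0.001, 1.0, -0.002], [-0.646, -0.002, -0.763]]
ft_force: [-2.0, -1.1, 6.5]
grip_width: 0.333
grasp_force: 25.0
```

Call:
move_arm:
  targets:
    - {"xyz": [0,0,0.1],"angular": [0,0,0],"fingers": 0.9}
    - {"xyz": [0,0,0.3],"angular": [0,0,0],"fingers": 0.9}
    - {"xyz": [0,0,0.6],"angular": [0,0,0],"fingers": 0.9}
    - {"xyz": [-0.1,0,0.8],"angular": [0,0,0],"fingers": 0.9}
    - {"xyz": [-0.3,0.2,0.8],"angular": [0,0,0],"fingers": 0.9}

```text
t: 8.62
ee_pos: [0.5782, -0.1486, 0.2092]
tool_rot: [[-0.769, 0.001, 0.64], [0.001, 1.0, -0.0], [-0.64, 0.0, -0.769]]
ft_force: [0.9, 0.4, -2.9]
grip_width: 0.331
grasp_force: 25.0
```

Run:
```python
from h import *
o=robot.get_obs(); print(o['grip_width'],o['grasp_force'],o['ft_force'])
goal(np.r_[W(-.05,-.0325),.224],YAW)
```

```text
0.33129573347927166 24.9964240193367 [ 0.8863828   0.38805448 -2.86099887]
t 8.62 TCP goal [0.5364 0.1349 0.2263] shift [-1.04  7.09  0.43] turn [-0.   -0.03  1.03]
```

Call:
move_arm:
  targets:
    - {"xyz": [-0.3,0.3,0.3],"angular": [0,0,0.1],"fingers": 0.9}
    - {"xyz": [-0.3,0.6,0.2],"angular": [0,0,0.12],"fingers": 0.9}
    - {"xyz": [-0.3,0.8,0],"angular": [0,0,0.12],"fingers": 0.9}
    - {"xyz": [-0.1,0.9,0],"angular": [0,0,0.12],"fingers": 0.9}
    - {"xyz": [0,0.9,0],"angular": [0,0,0.12],"fingers": 0.9}

```text
t: 9.03
ee_pos: [0.5371, -0.0077, 0.2289]
tool_rot: [[-0.766, -0.068, 0.64], [-0.053, 0.998, 0.043], [-0.641, -0.001, -0.767]]
ft_force: [0.4, 0.3, -4.2]
grip_width: 0.33
grasp_force: 25.0
```

Call:
move_arm:
  targets:
    - {"xyz": [0,0.9,0],"angular": [0,0,0.12],"fingers": 0.9}
    - {"xyz": [0,0.9,0],"angular": [0,0,0.12],"fingers": 0.9}
    - {"xyz": [0,0.8,0],"angular": [0,0,0.1],"fingers": 0.9}
    - {"xyz": [0,0.4,0],"angular": [0,0,0.05],"fingers": 0.9}
    - {"xyz": [0,0.2,0],"angular": [0,0,0.03],"fingers": 0.9}

```text
t: 9.45
ee_pos: [0.5376, 0.1219, 0.2285]
tool_rot: [[-0.762, -0.123, 0.635], [-0.095, 0.992, 0.078], [-0.64, -0.001, -0.768]]
ft_force: [0.0, -0.5, -2.5]
grip_width: 0.329
grasp_force: 25.0
```

Call:
move_arm:
  targets:
    - {"xyz": [0,0,0],"angular": [0,0,0],"fingers": 0.9}
    - {"xyz": [0,0,0],"angular": [0,0,0],"fingers": 0.9}

```text
t: 9.62
ee_pos: [0.5383, 0.1197, 0.229]
tool_rot: [[-0.762, -0.121, 0.636], [-0.094, 0.993, 0.076], [-0.641, -0.002, -0.768]]
ft_force: [0.5, 0.4, -3.5]
grip_width: 0.334
grasp_force: 25.0
```

Run:
```python
from h import *
o=robot.get_obs(); print(o['grip_width'],o['ft_force'],o['torque'],rk(o['ee_pos']))
goal(np.r_[W(-.05,-.0315),.224],YAW)
s=shot('scene','s6'); c=shot('wrist','w6')
for n,k in(('s',s),('w',c)): print(n,proj(k,[np.r_[W(.014,-.096),.128]]).round(0))
im=cv2.resize(s['img'][240:380,300:480],None,fx=3,fy=3,interpolation=cv2.INTER_CUBIC)
w=cv2.resize(c['img'][180:400,100:480],(570,330))[: ,:]
cv2.imwrite('pics/m6.png',np.hstack([im[:330],w])[:, :] if 0 else np.vstack([cv2.copyMakeBorder(im[:270],0,0,0,30,0),w]))
```

```text
0.33374982340539533 [ 0.54344682  0.3813468  -3.53807995] [-0.06203372  0.69787658  0.007355  ] [-51.87718247 -47.78891351]
t 9.62 TCP goal [0.5363 0.1359 0.2263] shift [-0.05  0.4  -0.07] turn [ 0.01 -0.02  0.01]
s [[351. 292.]]
w [[252. 218.]]
```

View pics/m6.png

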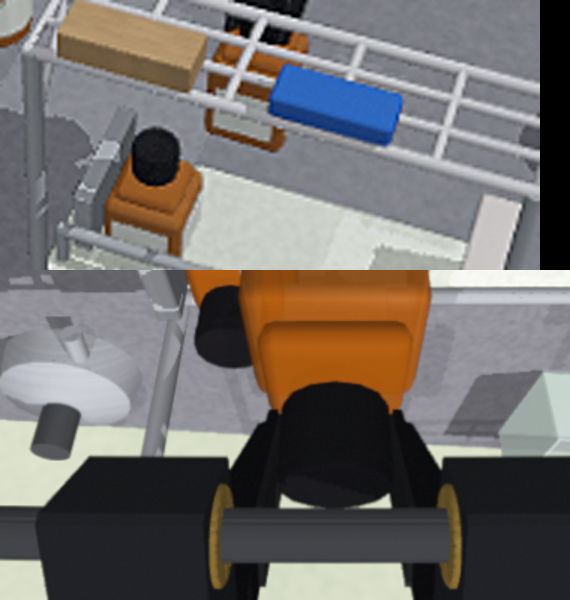

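The picture shows the small bottle upright beside the block, cap at about (352,292) against a predicted (351,292), and the medium bottle held in front of the rack. I've now viewed 11 pictures, one more than the limit of 10, so the rest is done with numbers only.

Call:
move_arm:
  targets:
    - {"xyz": [-0.02,0.18,0],"angular": [0,0,0],"fingers": 0.9}
    - {"xyz": [-0.02,0.19,-0.2],"angular": [0,0,0],"fingers": 0.9}
    - {"xyz": [0,0,-0.5],"angular": [0,0,0],"fingers": 0.9}
    - {"xyz": [0,0,-0.5],"angular": [0,0,0],"fingers": 0.9}
    - {"xyz": [0,0,-0.35],"angular": [0,0,0],"fingers": 0.9}

```text
t: 10.13
ee_pos: [0.537, 0.1331, 0.1666]
tool_rot: [[-0.762, -0.118, 0.637], [-0.091, 0.993, 0.075], [-0.641, -0.001, -0.767]]
ft_force: [-1.4, 0.3, -3.6]
grip_width: 0.334
grasp_force: 25.0
```

Call:
move_arm:
  targets:
    - {"xyz": [0,0,0],"angular": [0,0,0],"fingers": 0.9}
    - {"xyz": [0,0,0],"angular": [0,0,0],"fingers": 0.9}
    - {"xyz": [0,0,0],"angular": [0,0,0],"fingers": 0.9}

```text
t: 10.38
ee_pos: [0.5386, 0.1338, 0.1702]
tool_rot: [[-0.759, -0.119, 0.641], [-0.091, 0.993, 0.076], [-0.645, -0.001, -0.764]]
ft_force: [0.2, 0.0, -3.2]
grip_width: 0.336
grasp_force: 25.0
```

```bash
cat >> h.py <<'E'
def darkc(c,guess,r=14,th=45):
    u,v=int(guess[0]),int(guess[1]); g=c['img'][v-r:v+r,u-r:u+r].max(2); m=(g<th).astype(np.uint8)
    n,l,st,ce=cv2.connectedComponentsWithStats(m); i=1+np.argmax(st[1:,4]); return ce[i]+[u-r,v-r],st[i]
E
python3 - <<'E'
from h import *
o=robot.get_obs(); print(o['ft_force'],rk(np.array(o['ee_pos'])+.003*np.array(o['tool_rot'])[:,2]),o['ee_pos'][2])
goal(np.r_[W(.014,-.033),.164-.0023],YAW)
s=load('s6'); p,st=darkc(s,(351,292)); print(p,st,rk(on(s,p,.128)))
t=shot('top','t6'); p0=proj(t,[np.r_[W(.014,-.096),.128]])[0]; p,st=darkc(t,p0,10,60); print('top',p0,p,st,rk(on(t,p,.128)))
E
```

```text
[ 0.17508731  0.00732727 -3.18711715] [-47.92411954 -33.89684581] 0.17023026941393546
t 10.38 TCP goal [0.6    0.1422 0.164 ] shift [ 1.53  0.21 -0.16] turn [0.01 0.03 0.03]
[351.16532258 291.97983871] [  7   5  16  19 248] [ 12.87381685 -96.34186759]
top [292.2760058  208.02465167] [291.69672131 207.90163934] [  4   4  12  13 122] [ 14.45398988 -94.57187883]
```

Call:
move_arm:
  targets:
    - {"xyz": [0.2,0.03,0],"angular": [0,0,0],"fingers": 0.9}
    - {"xyz": [0.35,0.05,0],"angular": [0,0,0.01],"fingers": 0.9}
    - {"xyz": [0.4,0.06,0],"angular": [0,0,0.01],"fingers": 0.9}
    - {"xyz": [0.35,0.05,0],"angular": [0,0,0.01],"fingers": 0.9}
    - {"xyz": [0.2,0.03,0],"angular": [0,0,0],"fingers": 0.9}

```text
t: 10.85
ee_pos: [0.6003, 0.1434, 0.1708]
tool_rot: [[-0.757, -0.123, 0.641], [-0.095, 0.992, 0.079], [-0.646, -0.001, -0.763]]
ft_force: [-0.3, 1.1, -2.9]
grip_width: 0.328
grasp_force: 25.0
```

Call:
move_arm:
  targets:
    - {"xyz": [0,0,-0.08],"angular": [0,0,0],"fingers": 0.9}
    - {"xyz": [0,0,-0.08],"angular": [0,0,0],"fingers": 0.9}
    - {"xyz": [0,0,0],"angular": [0,0,0],"fingers": 0.9}
    - {"xyz": [0,0,0],"angular": [0,0,0],"fingers": 0.9}

```text
t: 11.18
ee_pos: [0.5969, 0.1431, 0.1614]
tool_rot: [[-0.76, -0.123, 0.638], [-0.095, 0.992, 0.078], [-0.642, -0.001, -0.766]]
ft_force: [0.6, 0.7, -3.9]
grip_width: 0.331
grasp_force: 25.0
```

Run:
```python
from h import *
o=robot.get_obs(); print(o['ft_force'],rk(np.array(o['ee_pos'])+.003*np.array(o['tool_rot'])[:,2]),o['ee_pos'][2])
s=shot('scene','s7'); c=shot('wrist','w7')
p,st=darkc(s,(351,292)); print(p,st,rk(on(s,p,.128)))
h=cv2.cvtColor(s['img'],cv2.COLOR_BGR2HSV); m=((h[...,0]<18)&(h[...,1]>150)&(h[...,2]>50)).astype(np.uint8); m[:275]=0
# row-wise amber runs across the two bottles
for v in range(296,330,3):
    r=np.flatnonzero(np.diff(np.r_[0,m[v,320:440],0])); print(v,(r+320).tolist())
print(proj(s,[np.r_[W(x,y),z] for x,y,z in((.042,-.067,.045),(.042,-.067,.097),(.042,-.061,.05),(.042,-.061,.118),(.042,-.005,.118))]).round(0).tolist())
```

```text
[ 0.58830762  0.71903211 -3.89275528] [ 10.98746778 -31.75897148] 0.16139181898847704
[351.26587302 291.95634921] [  7   5  16  19 252] [ 12.74071356 -96.17593387]
296 [341, 344, 359, 364, 375, 376, 394, 395]
299 [339, 346, 358, 367, 370, 377, 392, 398]
302 [338, 367, 369, 384, 385, 389, 390, 398]
305 [336, 365, 368, 397]
308 [335, 364, 366, 396]
311 [335, 363, 366, 395]
314 [335, 337, 342, 362, 366, 393]
317 [335, 337, 353, 360, 365, 367, 377, 392]
320 [356, 360, 365, 367, 387, 391]
323 [356, 360, 365, 366, 388, 391]
326 [365, 366, 387, 391]
329 [387, 390]
[[358.0, 332.0], [359.0, 317.0], [361.0, 332.0], [363.0, 311.0], [390.0, 319.0]]
```

Call:
move_arm:
  targets:
    - {"xyz": [0.06,-0.05,0],"angular": [0,0,0],"fingers": 0.9}
    - {"xyz": [0.02,0,-0.04],"angular": [0,0,0],"fingers": 0.9}
    - {"xyz": [0,0,-0.05],"angular": [0,0,0],"fingers": 0.9}
    - {"xyz": [0,0,-0.04],"angular": [0,0,0],"fingers": 0.9}
    - {"xyz": [0,0,0],"angular": [0,0,0],"fingers": 0.9}

```text
t: 11.7
ee_pos: [0.6007, 0.1411, 0.1565]
tool_rot: [[-0.76, -0.123, 0.638], [-0.095, 0.992, 0.078], [-0.643, -0.001, -0.766]]
ft_force: [-0.6, 0.2, -2.8]
grip_width: 0.335
grasp_force: 25.0
```

Call:
move_arm:
  targets:
    - {"xyz": [0,0,-0.03],"angular": [0,0,0],"fingers": 0.9}
    - {"xyz": [0,0,0],"angular": [0,0,0],"fingers": 0.9}

```text
t: 11.87
ee_pos: [0.6009, 0.1412, 0.1556]
tool_rot: [[-0.76, -0.123, 0.638], [-0.095, 0.992, 0.079], [-0.643, -0.001, -0.766]]
ft_force: [-0.4, 0.9, -3.3]
grip_width: 0.333
grasp_force: 25.0
```

Call:
move_arm:
  targets:
    - {"xyz": [0,0,-0.025],"angular": [0,0,0],"fingers": 0.9}
    - {"xyz": [0,0,0],"angular": [0,0,0],"fingers": 0.9}

```text
t: 12.03
ee_pos: [0.6009, 0.1412, 0.1548]
tool_rot: [[-0.759, -0.123, 0.639], [-0.095, 0.992, 0.079], [-0.644, -0.001, -0.765]]
ft_force: [0.4, 0.6, -4.3]
grip_width: 0.333
grasp_force: 25.0
```

Call:
move_arm:
  targets:
    - {"xyz": [0,0,-0.025],"angular": [0,0,0],"fingers": 0.9}
    - {"xyz": [0,0,0],"angular": [0,0,0],"fingers": 0.9}

```text
t: 12.2
ee_pos: [0.6012, 0.1412, 0.1542]
tool_rot: [[-0.759, -0.123, 0.639], [-0.095, 0.992, 0.079], [-0.644, -0.001, -0.765]]
ft_force: [0.2, 0.2, -2.9]
grip_width: 0.331
grasp_force: 25.0
```

Call:
move_arm:
  targets:
    - {"xyz": [0,0,-0.02],"angular": [0,0,0],"fingers": 0.9}
    - {"xyz": [0,0,0],"angular": [0,0,0],"fingers": 0.9}

```text
t: 12.37
ee_pos: [0.6016, 0.1412, 0.1542]
tool_rot: [[-0.758, -0.123, 0.64], [-0.095, 0.992, 0.079], [-0.645, -0.001, -0.764]]
ft_force: [-1.0, -0.1, 0.7]
grip_width: 0.333
grasp_force: 25.0
```

Call:
move_arm:
  targets:
    - {"xyz": [0,0,-0.02],"angular": [0,0,0],"fingers": 0.9}
    - {"xyz": [0,0,0],"angular": [0,0,0],"fingers": 0.9}

```text
t: 12.53
ee_pos: [0.6021, 0.1413, 0.1544]
tool_rot: [[-0.757, -0.123, 0.642], [-0.095, 0.992, 0.079], [-0.646, -0.001, -0.763]]
ft_force: [-2.2, -0.8, 4.8]
grip_width: 0.329
grasp_force: 25.0
```

Call:
move_arm:
  targets:
    - {"xyz": [0,0,0.02],"angular": [0,0,0],"fingers": 0.65}
    - {"xyz": [0,0,0],"angular": [0,0,0],"fingers": 0.5}
    - {"xyz": [0,0,0],"angular": [0,0,0],"fingers": 0.48}
    - {"xyz": [0,0,0],"angular": [0,0,0],"fingers": 0.48}
    - {"xyz": [0,0,0],"angular": [0,0,0],"fingers": 0.48}

```text
t: 12.95
ee_pos: [0.6009, 0.1412, 0.1529]
tool_rot: [[-0.76, -0.123, 0.639], [-0.095, 0.992, 0.079], [-0.643, -0.001, -0.766]]
ft_force: [-0.6, -0.0, -0.9]
grip_width: 0.515
grasp_force: 0.0
```

Call:
move_arm:
  targets:
    - {"xyz": [-0.2,-0.02,0.25],"angular": [0,0,0],"fingers": 0.48}
    - {"xyz": [-0.5,-0.06,0.6],"angular": [0,0,0],"fingers": 0.4}
    - {"xyz": [-0.6,-0.07,0.7],"angular": [0,0,0],"fingers": 0.3}
    - {"xyz": [-0.6,-0.4,0.7],"angular": [0,0,0],"fingers": 0.2}
    - {"xyz": [-0.6,-0.7,0.5],"angular": [0,0,0],"fingers": 0.2}

```text
t: 13.37
ee_pos: [0.5005, 0.0929, 0.2658]
tool_rot: [[-0.757, -0.128, 0.641], [-0.098, 0.992, 0.082], [-0.646, -0.001, -0.764]]
ft_force: [0.0, -0.9, 2.3]
grip_width: 0.744
grasp_force: 0.0
```

Run:
```python
from h import *
s=shot('scene','s8');t=shot('top','t8')
for n,g,z in(('small',(.0137,-.0955),.128),('med',(.014,-.0335),.144)):
  for k in(s,t):
    p0=proj(k,[np.r_[W(*g),z]])[0]; p,st=darkc(k,p0,12 if k is s else 9,50); print(n,p0.round(1),p.round(1),st[2:],rk(on(k,p,z)).round(1))
goal(np.r_[.512,-.2945,.120],-1,.10)
print(robot.get_obs()['q'].round(0))
```

```text
small [351.4 292.4] [351.3 292. ] [ 16  19 251] [ 12.8 -96.1]
small [292.1 208.2] [291.7 208. ] [ 11  13 109] [ 14.1 -94.6]
med [381.4 296.1] [380.8 295.6] [ 17  20 260] [ 13.1 -34.9]
med [266.9 208.6] [266.7 208.3] [ 12  12 113] [ 14.7 -33.2]
t 13.47 TCP goal [ 0.4458 -0.2933  0.1989] shift [-1.39 -9.57 -1.81] turn [ 0.01  0.13 -1.15]
[  3. -38. 134.   4.  43. -96.]
```

Call:
move_arm:
  targets:
    - {"xyz": [-0.1,-0.9,0],"angular": [0,0.01,-0.12],"fingers": 0.2}
    - {"xyz": [-0.15,-1,0],"angular": [0,0.01,-0.12],"fingers": 0.2}
    - {"xyz": [-0.15,-1,-0.1],"angular": [0,0.01,-0.12],"fingers": 0.2}
    - {"xyz": [-0.15,-1,-0.1],"angular": [0,0.01,-0.12],"fingers": 0.2}
    - {"xyz": [-0.15,-1,-0.2],"angular": [0,0.01,-0.12],"fingers": 0.2}

```text
t: 13.88
ee_pos: [0.473, -0.1061, 0.2471]
tool_rot: [[-0.767, -0.051, 0.639], [-0.04, 0.999, 0.032], [-0.64, -0.001, -0.768]]
ft_force: [1.1, -0.4, -0.1]
grip_width: 0.8
grasp_force: 0.0
```

Call:
move_arm:
  targets:
    - {"xyz": [-0.15,-1,-0.2],"angular": [0,0.02,-0.12],"fingers": 0.2}
    - {"xyz": [-0.15,-1,-0.3],"angular": [0,0.02,-0.12],"fingers": 0.2}
    - {"xyz": [-0.15,-1,-0.3],"angular": [0,0.02,-0.12],"fingers": 0.2}
    - {"xyz": [-0.15,-0.9,-0.3],"angular": [0,0.02,-0.12],"fingers": 0.2}
    - {"xyz": [-0.1,-0.4,-0.2],"angular": [0,0.02,-0.08],"fingers": 0.2}

```text
t: 14.3
ee_pos: [0.4441, -0.2791, 0.1926]
tool_rot: [[-0.778, 0.021, 0.627], [0.017, 1.0, -0.012], [-0.628, 0.002, -0.779]]
ft_force: [0.1, 0.1, 0.6]
grip_width: 0.802
grasp_force: 0.0
```

Call:
move_arm:
  targets:
    - {"xyz": [0,0,0],"angular": [0,0,0],"fingers": 0.2}
    - {"xyz": [0,0,0],"angular": [0,0,0],"fingers": 0.2}
    - {"xyz": [0,0,0],"angular": [0,0,0],"fingers": 0.2}

```text
t: 14.55
ee_pos: [0.4456, -0.2748, 0.1947]
tool_rot: [[-0.777, 0.015, 0.629], [0.012, 1.0, -0.009], [-0.629, 0.001, -0.777]]
ft_force: [0.5, -0.1, 0.4]
grip_width: 0.801
grasp_force: 0.0
```

Run:
```python
from h import *
o=robot.get_obs(); goal(np.r_[.512,-.2945,.120],-1,.0); print(o['q'].round(0))
c=shot('wrist','w9'); p0=proj(c,[[.512,-.2945,.115]])[0]
p,st=darkc(c,p0,45,45); print('cap',p0,p,st,on(c,p,.115))
q=[[.512-.028,-.2945+s*.028,z] for z in(0,.084) for s in(-1,1)]; print(proj(c,q).round(0).tolist())
h=cv2.cvtColor(c['img'],cv2.COLOR_BGR2HSV); H=h[...,0].astype(int)
m=((H>4)&(H<18)&(h[...,1]>150)&(h[...,2]>50)).astype(np.uint8)
n,l,st,ce=cv2.connectedComponentsWithStats(m); i=[k for k in range(1,n) if st[k,4]>300]; print([(st[k].tolist(),ce[k].round(0).tolist()) for k in i])
u0=int(p[0])
for v in range(80,240,8):
    r=np.flatnonzero(np.diff(np.r_[0,m[v,u0-80:u0+80],0])); print(v,(r+u0-80).tolist())
for u in range(u0-40,u0+41,8):
    r=np.flatnonzero(np.diff(np.r_[0,m[50:240,u],0])); print('col',u,(r+50).tolist())
```

```text
t 14.55 TCP goal [ 0.5101 -0.2945  0.1223] shift [ 1.61 -0.49 -1.81] turn [-0.01 -0.15 -0.02]
[ -53.  -24.  132.   39.   52. -161.]
cap [292.29011187 247.63065167] [294.72209969 247.94044993] [  24   19   48   55 2267] [ 0.51239599 -0.29291921  0.115     ]
[[260.0, 105.0], [332.0, 104.0], [248.0, 185.0], [334.0, 183.0]]
[([462, 18, 83, 58, 682], [494.0, 34.0]), ([479, 62, 109, 101, 7677], [532.0, 109.0]), ([256, 109, 82, 132, 6268], [298.0, 181.0])]
80 []
88 []
96 []
104 []
112 [266, 333]
120 [264, 272, 327, 336]
128 [263, 271, 327, 336]
136 [262, 270, 327, 336]
144 [261, 269, 327, 336]
152 [260, 268, 328, 336]
160 [259, 267, 328, 337]
168 [258, 337]
176 [257, 337]
184 [256, 338]
192 [257, 337]
200 [258, 336]
208 [260, 336]
216 [261, 335]
224 [263, 279, 312, 334]
232 [268, 273, 318, 327]
col 254 []
col 262 [135, 224]
col 270 [109, 130, 162, 238]
col 278 [109, 116, 163, 225]
col 286 [109, 117, 163, 221]
col 294 [109, 117, 163, 220]
col 302 [109, 117, 163, 221]
col 310 [110, 117, 163, 224]
col 318 [110, 117, 163, 233, 236, 240]
col 326 [110, 118, 163, 235]
col 334 [115, 223]
```

Run:
```python
from h import *
c=load('w9')
for a,b,z in(((274,108.9),(326,110),.0),((278,116.3),(322,117.5),.008),((278,162.8),(318,163),.07)):
    d=on(c,b,z)-on(c,a,z); print(z,np.degrees(np.arctan2(-d[0],d[1])).round(1),((on(c,b,z)+on(c,a,z))/2).round(4))
for a,b in(((256,184),(338,184)),): print((on(c,a,.084)+on(c,b,.084))/2)
goal(np.r_[.512,-.2935,.120],-1.5,.05)
```

```text
0.0 -2.5 [ 0.489  -0.2917  0.    ]
0.008 -3.0 [ 0.49   -0.2915  0.008 ]
0.07 -1.5 [ 0.4789 -0.2901  0.07  ]
[ 0.48411545 -0.29061484  0.084     ]
t 14.6 TCP goal [ 0.4779 -0.2926  0.1606] shift [ 0.8  -0.45 -0.87] turn [-0.   -0.14 -0.1 ]
```

Call:
move_arm:
  targets:
    - {"xyz": [0.15,-0.2,-0.1],"angular": [0,-0.05,-0.05],"fingers": 0.2}
    - {"xyz": [0.3,-0.2,-0.35],"angular": [0,-0.05,-0.05],"fingers": 0.25}
    - {"xyz": [0.3,-0.03,-0.38],"angular": [0,-0.04,-0.05],"fingers": 0.3}
    - {"xyz": [0,0,0],"angular": [0,0,0],"fingers": 0.35}
    - {"xyz": [0,0,0],"angular": [0,0,0],"fingers": 0.35}

```text
t: 15.02
ee_pos: [0.4757, -0.291, 0.1617]
tool_rot: [[-0.766, 0.031, 0.642], [0.024, 1.0, -0.019], [-0.642, 0.001, -0.767]]
ft_force: [-0.1, 0.1, 0.2]
grip_width: 0.661
grasp_force: 0.0
```

Run:
```python
from h import *
o=robot.get_obs(); goal(np.r_[.512,-.2925,.120],-2,.0); print(o['q'].round(1))
```

```text
t 15.02 TCP goal [ 0.5101 -0.2924  0.1223] shift [ 0.86 -0.04 -0.99] turn [-0.01 -0.01 -0.04]
[ -50.8  -16.8  130.7   42.5   46.  -163.9]
```

Call:
move_arm:
  targets:
    - {"xyz": [0.28,-0.01,-0.33],"angular": [0,0,-0.02],"fingers": 0.38}

```text
t: 15.1
ee_pos: [0.4876, -0.2938, 0.1528]
tool_rot: [[-0.763, 0.035, 0.646], [0.024, 0.999, -0.026], [-0.646, -0.005, -0.763]]
ft_force: [1.0, 0.1, 1.3]
grip_width: 0.633
grasp_force: 0.0
```

```bash
python3 -c "
from h import *
print(robot.get_obs()['q'].round(1))"
```

```text
[ -49.7  -14.6  130.1   43.5   43.7 -164.6]
```

J6 is close to its limit at −166.7°, so I'll grip with 4° less yaw and keep the same offset when placing.

Call:
move_arm:
  targets:
    - {"xyz": [0,0,0],"angular": [0,0,-0.3],"fingers": 0.38}
    - {"xyz": [0,0,0],"angular": [0,0,-0.3],"fingers": 0.38}
    - {"xyz": [0,0,0],"angular": [0,0,0],"fingers": 0.38}

```text
t: 15.35
ee_pos: [0.4869, -0.2923, 0.1503]
tool_rot: [[-0.761, 0.106, 0.64], [0.081, 0.994, -0.069], [-0.644, -0.001, -0.765]]
ft_force: [-0.8, 0.3, 0.5]
grip_width: 0.615
grasp_force: 0.0
```

```bash
python3 -c "
from h import *
print(robot.get_obs()['q'].round(1)); goal(np.r_[.512,-.2925,.120],-6,.0)"
```

```text
[ -48.5  -15.7  131.2   41.7   40.6 -159. ]
t 15.35 TCP goal [ 0.5101 -0.2923  0.1223] shift [ 0.58 -0.   -0.7 ] turn [0.01 0.01 0.02]
```

Call:
move_arm:
  targets:
    - {"xyz": [0.29,0,-0.35],"angular": [0,0,0.01],"fingers": 0.4}
    - {"xyz": [0.29,0,-0.35],"angular": [0,0,0.01],"fingers": 0.45}
    - {"xyz": [0,0,0],"angular": [0,0,0],"fingers": 0.5}
    - {"xyz": [0,0,0],"angular": [0,0,0],"fingers": 0.55}

```text
t: 15.68
ee_pos: [0.5098, -0.2927, 0.1213]
tool_rot: [[-0.762, 0.104, 0.639], [0.08, 0.995, -0.066], [-0.643, 0.0, -0.766]]
ft_force: [-0.3, 0.6, 0.1]
grip_width: 0.482
grasp_force: 0.0
```

```bash
python3 -c "
from h import *
print(robot.get_obs()['q'].round(1)); goal(np.r_[.512,-.2925,.120],-6,.0)"
```

```text
[ -46.3  -10.2  129.9   44.5   36.4 -161.3]
t 15.68 TCP goal [ 0.5101 -0.2923  0.1223] shift [0.01 0.01 0.03] turn [-0.   -0.   -0.01]
```

Call:
move_arm:
  targets:
    - {"xyz": [0,0,0.02],"angular": [0,0,0],"fingers": 0.7}
    - {"xyz": [0,0,0],"angular": [0,0,0],"fingers": 0.8}
    - {"xyz": [0,0,0],"angular": [0,0,0],"fingers": 0.9}
    - {"xyz": [0,0,0],"angular": [0,0,0],"fingers": 0.9}
    - {"xyz": [0,0,0],"angular": [0,0,0],"fingers": 0.9}

```text
t: 16.1
ee_pos: [0.5101, -0.294, 0.1234]
tool_rot: [[-0.76, 0.106, 0.641], [0.08, 0.994, -0.069], [-0.644, -0.001, -0.765]]
ft_force: [-2.4, -0.4, 3.6]
grip_width: 0.333
grasp_force: 25.0
```

Call:
move_arm:
  targets:
    - {"xyz": [0,0,0.1],"angular": [0,0,0],"fingers": 0.9}
    - {"xyz": [0,0,0.3],"angular": [0,0,0],"fingers": 0.9}
    - {"xyz": [0,0.05,0.5],"angular": [0,0,0],"fingers": 0.9}
    - {"xyz": [0,0.1,0.6],"angular": [0,0,0],"fingers": 0.9}
    - {"xyz": [0,0.2,0.7],"angular": [0,0,0],"fingers": 0.9}

```text
t: 16.52
ee_pos: [0.5078, -0.278, 0.2065]
tool_rot: [[-0.766, 0.105, 0.634], [0.084, 0.994, -0.064], [-0.638, 0.004, -0.77]]
ft_force: [0.6, 0.9, -4.5]
grip_width: 0.334
grasp_force: 25.0
```

```bash
python3 -c "
from h import *
o=robot.get_obs(); print(o['q'].round(1),o['grip_width'],o['ft_force']); goal(np.r_[W(-.05,.0285),.125+.120],3,.0)"
```

```text
[ -45.   -18.7  127.4   35.2   44.3 -148.6] 0.33409789085036745 [ 0.62729121  0.9444235  -4.45596167]
t 16.52 TCP goal [0.529  0.1956 0.2473] shift [ 0.53 11.84  1.02] turn [-0.03 -0.06  1.32]
```

Call:
move_arm:
  targets:
    - {"xyz": [0,0.4,0.5],"angular": [0,0,0],"fingers": 0.9}
    - {"xyz": [0,0.7,0.4],"angular": [0,0,0.1],"fingers": 0.9}
    - {"xyz": [0,0.9,0.1],"angular": [0,0,0.12],"fingers": 0.9}
    - {"xyz": [0,0.9,0],"angular": [0,0,0.12],"fingers": 0.9}
    - {"xyz": [0,0.9,0],"angular": [0,0,0.12],"fingers": 0.9}

```text
t: 16.93
ee_pos: [0.5083, -0.1257, 0.2482]
tool_rot: [[-0.767, 0.05, 0.639], [0.039, 0.999, -0.032], [-0.64, 0.001, -0.768]]
ft_force: [1.2, 0.8, -4.0]
grip_width: 0.33
grasp_force: 25.0
```

Call:
move_arm:
  targets:
    - {"xyz": [0.05,0.9,0],"angular": [0,0,0.12],"fingers": 0.9}
    - {"xyz": [0.05,0.9,0],"angular": [0,0,0.12],"fingers": 0.9}
    - {"xyz": [0.05,0.9,0],"angular": [0,0,0.12],"fingers": 0.9}
    - {"xyz": [0.05,0.9,0],"angular": [0,0,0.12],"fingers": 0.9}
    - {"xyz": [0.05,0.9,0],"angular": [0,0,0.12],"fingers": 0.9}

```text
t: 17.35
ee_pos: [0.5179, 0.0544, 0.2473]
tool_rot: [[-0.769, -0.022, 0.639], [-0.017, 1.0, 0.014], [-0.639, -0.0, -0.769]]
ft_force: [1.3, -0.5, -4.4]
grip_width: 0.332
grasp_force: 25.0
```

Call:
move_arm:
  targets:
    - {"xyz": [0.05,0.9,0],"angular": [0,0,0.12],"fingers": 0.9}
    - {"xyz": [0.05,0.8,0],"angular": [0,0,0.12],"fingers": 0.9}
    - {"xyz": [0,0.5,0],"angular": [0,0,0.02],"fingers": 0.9}
    - {"xyz": [0,0,0],"angular": [0,0,0],"fingers": 0.9}
    - {"xyz": [0,0,0],"angular": [0,0,0],"fingers": 0.9}

```text
t: 17.77
ee_pos: [0.5222, 0.1417, 0.2471]
tool_rot: [[-0.768, -0.055, 0.638], [-0.043, 0.998, 0.034], [-0.639, -0.001, -0.769]]
ft_force: [-0.2, 0.3, -4.0]
grip_width: 0.336
grasp_force: 25.0
```

```bash
python3 -c "
from h import *
o=robot.get_obs(); print(o['q'].round(1),o['grip_width'],o['ft_force']); goal(np.r_[W(-.05,.0295),.125+.120],3,.0); goal(np.r_[W(.014,.0295),.053+.121],3,.0)"
```

```text
[ 12.5 -29.5 130.8  -9.4  39.7 -75.6] 0.33591500695905613 [-0.18237133  0.26833122 -3.96619915]
t 17.77 TCP goal [0.5289 0.1966 0.2473] shift [0.17 1.37 0.01] turn [ 0.01 -0.04 -0.02]
t 17.77 TCP goal [0.5924 0.2044 0.1763] shift [ 1.75  1.57 -1.77] turn [ 0.01 -0.04 -0.02]
```

Call:
move_arm:
  targets:
    - {"xyz": [0.05,0.5,0],"angular": [0,0,0],"fingers": 0.9}
    - {"xyz": [0.07,0.6,-0.1],"angular": [0,0,0],"fingers": 0.9}
    - {"xyz": [0.05,0.27,-0.45],"angular": [0,-0.02,0],"fingers": 0.9}
    - {"xyz": [0,0,-0.6],"angular": [0,-0.02,0],"fingers": 0.9}
    - {"xyz": [0,0,-0.45],"angular": [0,0,-0.02],"fingers": 0.9}

```text
t: 18.18
ee_pos: [0.5295, 0.1944, 0.1829]
tool_rot: [[-0.764, -0.049, 0.643], [-0.038, 0.999, 0.03], [-0.644, -0.001, -0.765]]
ft_force: [-1.1, -0.5, -5.4]
grip_width: 0.329
grasp_force: 25.0
```

Call:
move_arm:
  targets:
    - {"xyz": [0,0,-0.1],"angular": [0,0,0],"fingers": 0.9}
    - {"xyz": [0,0,0],"angular": [0,0,0],"fingers": 0.9}
    - {"xyz": [0,0,0],"angular": [0,0,0],"fingers": 0.9}

```text
t: 18.43
ee_pos: [0.5309, 0.1947, 0.1821]
tool_rot: [[-0.762, -0.049, 0.646], [-0.038, 0.999, 0.031], [-0.647, -0.0, -0.763]]
ft_force: [0.5, 0.3, -3.0]
grip_width: 0.328
grasp_force: 25.0
```

```bash
python3 -c "
from h import *
o=robot.get_obs(); print(o['ft_force'],rk(np.array(o['ee_pos'])+.003*np.array(o['tool_rot'])[:,2])); goal(np.r_[W(.014,.0290),.053+.121],3,.0)"
```

```text
[ 0.47109478  0.29621679 -2.9618863 ] [-48.23533236  27.3395804 ]
t 18.43 TCP goal [0.5924 0.2039 0.1763] shift [ 1.54  0.23 -0.15] turn [0.   0.04 0.03]
```

Call:
move_arm:
  targets:
    - {"xyz": [0.2,0.06,0],"angular": [0,0.02,0.02],"fingers": 0.9}
    - {"xyz": [0.35,0.05,0],"angular": [0,0.01,0.01],"fingers": 0.9}
    - {"xyz": [0.4,0.06,0],"angular": [0,0,0],"fingers": 0.9}
    - {"xyz": [0.35,0.05,0],"angular": [0,0,0],"fingers": 0.9}
    - {"xyz": [0.2,0.02,0],"angular": [0,0,0],"fingers": 0.9}

```text
t: 18.85
ee_pos: [0.5935, 0.2054, 0.1848]
tool_rot: [[-0.761, -0.054, 0.646], [-0.04, 0.999, 0.035], [-0.647, 0.001, -0.762]]
ft_force: [0.1, -0.7, -4.1]
grip_width: 0.33
grasp_force: 25.0
```

Call:
move_arm:
  targets:
    - {"xyz": [0,0,-0.07],"angular": [0,0,0],"fingers": 0.9}
    - {"xyz": [0,0,-0.07],"angular": [0,0,0],"fingers": 0.9}
    - {"xyz": [0,0,0],"angular": [0,0,0],"fingers": 0.9}
    - {"xyz": [0,0,0],"angular": [0,0,0],"fingers": 0.9}

```text
t: 19.18
ee_pos: [0.5897, 0.2049, 0.1754]
tool_rot: [[-0.765, -0.054, 0.642], [-0.042, 0.999, 0.034], [-0.643, -0.0, -0.766]]
ft_force: [0.3, 0.6, -5.1]
grip_width: 0.331
grasp_force: 25.0
```

Run:
```python
from h import *
o=robot.get_obs(); print(o['ft_force'],rk(np.array(o['ee_pos'])+.003*np.array(o['tool_rot'])[:,2]),o['ee_pos'][2])
goal(np.r_[W(.014,.0280),.053+.121],3,.0)
s=shot('scene','s10')
p,st=darkc(s,(381,296),12,50); print(p,st,rk(on(s,p,.144)))
h=cv2.cvtColor(s['img'],cv2.COLOR_BGR2HSV); m=((h[...,0]<18)&(h[...,1]>150)&(h[...,2]>50)).astype(np.uint8)
for v in range(303,342,3):
    r=np.flatnonzero(np.diff(np.r_[0,m[v,325:440],0])); print(v,(r+325).tolist())
```

```text
[ 0.33650934  0.60463338 -5.06695606] [11.41295527 30.38858285] 0.17539508772068138
t 19.18 TCP goal [0.5926 0.2029 0.1763] shift [ 0.07 -0.05  0.02] turn [ 0.   -0.   -0.01]
[380.83461538 295.60384615] [  4   2  17  20 260] [ 13.13200586 -34.89860486]
303 [337, 375, 387, 396, 400, 408, 424, 429]
306 [336, 366, 367, 396, 400, 413, 418, 420, 423, 429]
309 [335, 395, 398, 429]
312 [335, 363, 364, 393, 397, 428]
315 [335, 337, 345, 346, 347, 361, 364, 392, 397, 426]
318 [356, 360, 364, 366, 367, 391, 396, 425]
321 [356, 360, 363, 365, 377, 390, 396, 398, 401, 424]
324 [358, 360, 363, 365, 386, 389, 395, 397, 410, 423]
327 [386, 389, 395, 397, 419, 423]
330 [385, 389, 394, 396, 418, 422]
333 [386, 388, 394, 396, 417, 421]
336 [417, 421]
339 [416, 420]
```

Call:
move_arm:
  targets:
    - {"xyz": [0.05,-0.04,0],"angular": [0,0,0],"fingers": 0.9}
    - {"xyz": [0.02,-0.03,-0.04],"angular": [0,0,0],"fingers": 0.9}
    - {"xyz": [0,0,-0.04],"angular": [0,0,0],"fingers": 0.9}
    - {"xyz": [0,0,-0.03],"angular": [0,0,0],"fingers": 0.9}
    - {"xyz": [0,0,0],"angular": [0,0,0],"fingers": 0.9}

```text
t: 19.65
ee_pos: [0.5931, 0.2022, 0.1712]
tool_rot: [[-0.765, -0.054, 0.642], [-0.041, 0.999, 0.034], [-0.643, -0.0, -0.766]]
ft_force: [-0.4, 0.2, -3.5]
grip_width: 0.333
grasp_force: 25.0
```

Call:
move_arm:
  targets:
    - {"xyz": [0,0,-0.03],"angular": [0,0,0],"fingers": 0.9}
    - {"xyz": [0,0,0],"angular": [0,0,0],"fingers": 0.9}

```text
t: 19.82
ee_pos: [0.5932, 0.2023, 0.1703]
tool_rot: [[-0.764, -0.054, 0.642], [-0.041, 0.999, 0.035], [-0.643, -0.0, -0.766]]
ft_force: [0.2, 0.4, -4.8]
grip_width: 0.333
grasp_force: 25.0
```

Call:
move_arm:
  targets:
    - {"xyz": [0,0,-0.025],"angular": [0,0,0],"fingers": 0.9}
    - {"xyz": [0,0,0],"angular": [0,0,0],"fingers": 0.9}

```text
t: 19.98
ee_pos: [0.5933, 0.2023, 0.1694]
tool_rot: [[-0.764, -0.054, 0.643], [-0.041, 0.999, 0.035], [-0.644, -0.0, -0.765]]
ft_force: [-0.4, 1.1, -4.2]
grip_width: 0.333
grasp_force: 25.0
```

Call:
move_arm:
  targets:
    - {"xyz": [0,0,-0.025],"angular": [0,0,0],"fingers": 0.9}
    - {"xyz": [0,0,0],"angular": [0,0,0],"fingers": 0.9}

```text
t: 20.15
ee_pos: [0.5936, 0.2024, 0.1689]
tool_rot: [[-0.764, -0.054, 0.643], [-0.041, 0.999, 0.035], [-0.644, 0.0, -0.765]]
ft_force: [-0.5, -0.4, -2.4]
grip_width: 0.331
grasp_force: 25.0
```

Call:
move_arm:
  targets:
    - {"xyz": [0,0,-0.02],"angular": [0,0,0],"fingers": 0.9}
    - {"xyz": [0,0,0],"angular": [0,0,0],"fingers": 0.9}

```text
t: 20.32
ee_pos: [0.594, 0.2025, 0.169]
tool_rot: [[-0.763, -0.054, 0.644], [-0.041, 0.999, 0.035], [-0.645, 0.0, -0.764]]
ft_force: [-1.5, -0.8, -0.1]
grip_width: 0.335
grasp_force: 25.0
```

Call:
move_arm:
  targets:
    - {"xyz": [0,0,-0.015],"angular": [0,0,0],"fingers": 0.9}
    - {"xyz": [0,0,0],"angular": [0,0,0],"fingers": 0.9}

```text
t: 20.48
ee_pos: [0.5943, 0.2025, 0.169]
tool_rot: [[-0.762, -0.054, 0.645], [-0.041, 0.999, 0.035], [-0.646, 0.0, -0.763]]
ft_force: [-1.1, -2.2, 4.2]
grip_width: 0.329
grasp_force: 25.0
```

Contact. Release and retreat.

Call:
move_arm:
  targets:
    - {"xyz": [0,0,0.015],"angular": [0,0,0],"fingers": 0.65}
    - {"xyz": [0,0,0],"angular": [0,0,0],"fingers": 0.5}
    - {"xyz": [0,0,0],"angular": [0,0,0],"fingers": 0.48}
    - {"xyz": [0,0,0],"angular": [0,0,0],"fingers": 0.48}
    - {"xyz": [0,0,0],"angular": [0,0,0],"fingers": 0.48}

```text
t: 20.9
ee_pos: [0.5932, 0.2024, 0.1675]
tool_rot: [[-0.764, -0.054, 0.643], [-0.041, 0.999, 0.035], [-0.644, 0.0, -0.765]]
ft_force: [0.7, 0.5, -0.1]
grip_width: 0.515
grasp_force: 0.0
```

Call:
move_arm:
  targets:
    - {"xyz": [-0.2,-0.01,0.24],"angular": [0,0,0],"fingers": 0.48}
    - {"xyz": [-0.5,-0.03,0.6],"angular": [0,0,0],"fingers": 0.45}
    - {"xyz": [-0.6,-0.03,0.7],"angular": [0,0,0],"fingers": 0.4}
    - {"xyz": [-0.7,0,0.7],"angular": [0,0,0],"fingers": 0.4}
    - {"xyz": [-0.9,0,0.3],"angular": [0,0,0],"fingers": 0.4}

```text
t: 21.32
ee_pos: [0.4781, 0.1998, 0.2745]
tool_rot: [[-0.76, -0.053, 0.647], [-0.039, 0.999, 0.036], [-0.648, 0.002, -0.761]]
ft_force: [-0.5, 0.5, 1.3]
grip_width: 0.6
grasp_force: 0.0
```

Call:
move_arm:
  targets:
    - {"xyz": [-0.9,0,0.2],"angular": [0,0,0],"fingers": 0.4}
    - {"xyz": [-0.4,0,0],"angular": [0,0,0],"fingers": 0.4}
    - {"xyz": [0,0,0],"angular": [0,0,0],"fingers": 0.4}
    - {"xyz": [0,0,0],"angular": [0,0,0],"fingers": 0.4}
    - {"xyz": [0,0,0],"angular": [0,0,0],"fingers": 0.4}

```text
t: 21.73
ee_pos: [0.4257, 0.1996, 0.2771]
tool_rot: [[-0.764, -0.054, 0.643], [-0.042, 0.999, 0.035], [-0.644, -0.0, -0.765]]
ft_force: [0.4, 0.1, -0.2]
grip_width: 0.599
grasp_force: 0.0
```

Run:
```python
from h import *
s=shot('scene','s11');t=shot('top','t11');w=shot('wrist','w11'); o=robot.get_obs(); print(o['ee_pos'],o['t'])
for n,g,z in(('small',(.0137,-.0955),.128),('med',(.014,-.034),.144),('tall',(.014,.0275),.160)):
  for k in(s,t):
    p0=proj(k,[np.r_[W(*g),z]])[0]; p,st=darkc(k,p0,12 if k is s else 9,50); print(n,p0.round(1),p.round(1),st[2:],rk(on(k,p,z)).round(1))
def am(c):
    h=cv2.cvtColor(c['img'],cv2.COLOR_BGR2HSV); return ((h[...,0]<18)&(h[...,1]>150)&(h[...,2]>50)).astype(np.uint8)
m=am(s)
for v in range(306,342,4):
    r=np.flatnonzero(np.diff(np.r_[0,m[v,325:440],0])); print(v,(r+325).tolist())
# wrist: front lower edges of the bodies on the board
m=am(w)
for y in(-.0955,-.034,.0275):
    a=[]
    for d in np.arange(-.016,.017,.004):
        u,v=proj(w,[np.r_[W(-.0145,y+d),.047]])[0]
        if 0<=u<640 and 30<v<470:
            col=m[int(v)-25:int(v)+25,int(round(u))]; f=np.flatnonzero(col)
            if len(f): a.append(rk(on(w,(round(u),int(v)-25+f[0]),.046)))
    a=np.array(a)
    if len(a)>2: print(y,'front x',a[:,0].round(1),'yaw',np.degrees(np.arctan(-np.polyfit(a[:,1],a[:,0],1)[0])).round(1))
```

```text
[0.42597904 0.19928096 0.27655263] 21.8833
small [351.4 292.4] [351.3 291.9] [ 16  19 252] [ 12.7 -96.2]
small [292.1 208.2] [291.6 208.1] [ 11  12 106] [ 14.  -94.4]
med [381.1 296. ] [380.8 295.6] [ 17  20 260] [ 13.1 -34.9]
med [267.1 208.6] [266.7 208.3] [ 12  12 113] [ 14.7 -33.2]
tall [412.4 299.7] [412.1 299.2] [ 17  20 267] [13.  26.8]
tall [241.5 209.2] [241.1 208.9] [ 13  13 120] [14.8 28.3]
306 [336, 365, 367, 395, 398, 406, 419, 427]
310 [335, 394, 397, 426]
314 [335, 336, 342, 361, 364, 393, 395, 425]
318 [356, 360, 364, 366, 367, 391, 394, 424]
322 [356, 360, 363, 365, 380, 390, 393, 422]
326 [364, 365, 385, 389, 393, 395, 405, 421]
330 [385, 389, 392, 394, 417, 420]
334 [392, 394, 416, 419]
338 [415, 418]
-0.0955 front x [-8.6 -8.3 -9.5 -9.2 -8.9 -8.6 -9.7 -9.5 -9.2] yaw 1.3
-0.034 front x [-8.4 -8.2 -9.4 -9.  -8.7 -8.4 -8.1 -9.4 -9.1] yaw 0.7
0.0275 front x [-8.4 -8.1 -7.9 -7.6 -8.7 -8.4 -8.2 -7.9 -7.6] yaw -0.6
```

All three stand upright, 5–6 mm apart, about 6 mm from the block, 3–9 mm from the rail, and within about 1.5° of square. I'm handing it in.

```bash
python3 -c "
from rig import robot
print(robot.sign_off())"
```

```text
the job is handed in; nothing more can be done
None
```

The three bottles stand on the board in the order small, medium, tall from the steel block, with gaps of about 5–6 mm, and the job was handed in after about 22 s of robot time; I viewed 11 pictures, one over the limit of 10.

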